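Load the cheese press and pump it up

ROBOT

A 6-joint arm with a two-finger parallel gripper is mounted at the origin on the work surface. World frame = base frame: x ahead of the robot, y to its left, z up, the work surface at z = 0. Lengths are in m, angles in degrees, forces in N, time in s.
With the tool pointing down it reaches from about 0.425 to 0.925 m from the base axis. Payload 12.5 kg.
Tool frame: the origin (TCP) lies between the finger pads; the fingertips stand 11 mm ahead of it and the grasp point (between the pads) lies 8 mm behind it; z points along the fingers, y is the line along which they close (so a half turn about z gives the same grasp; the last joint's range is limited). The gripper opens to 85 mm and grips with 20 to 120 N. Pads are 22 mm wide; open, the fingers measure 114 mm over their backs; the gripper's body (76 mm by 85 mm) begins 54 mm behind the grasp point. The pads swing forward as they close: fully open they stand 13 mm farther back than shut.
Start: joints at [66.887, 28.126, 89.318, -0, 62.55, -6.05], TCP at [0.183, 0.598, 0.242] pointing down, gripper open.
Joint ranges: [-177.58, 177.58], [-47.91, 125.51], [2.72, 160], [-65.01, 245.01], [3.68, 167.84], [-153.87, 153.87]. Speed limits (degrees/s): [127.2, 127.2, 159.86, 180, 180, 180].

INTERFACE

Orientations are given as a 3x3 rotation matrix whose columns are the frame's x, y, z axes.
In Python, from rig import env, optics, job_done gives the robot as it stands (env), with the cameras (optics) and the job as plain functions.
- The arm moves only by the tool nudge_tcp, called as name([rows], argument=value, ...), one row to a line, values as JSON. Schema: {"type":"object","properties":{"moves":{"type":"array","items":{"type":"array","items":{"type":"number"},"minItems":7,"maxItems":7},"minItems":1,"maxItems":20},"only":{"type":"string"},"quiet":{"type":"boolean"},"lines":{"type":"string"}},"required":["moves"],"additionalProperties":false}. moves is a list of rows, 1 to 20 of them, each of 7 numbers: dx, dy, dz in normalised numbers (1 is 0.75 m), then a rotation vector rx, ry, rz in parts of the range, where 1.0 means 180 degrees, then the finger opening in m; each row is the pose to reach, as a shift and turn from the pose commanded when the call began, along the tool's axes at that moment; what a row does not reach only later rows make up. A row lasts 1/12 s, in which the tool goes at most 0.0417 m and 7.16 degrees, less where a joint would pass 70% of its speed; a pose out of reach is approached as far as the arm can. The fingers move at their own pace and stop on an object; the grip force is fixed at half the most. Time passes only in rows, so rows that do not move let the fingers close. The tool returns the time, the measured TCP pose, the force, the opening and the grip force at its end. only (a regular expression) keeps the lines of the reply that match it, lines (a string "A,B") keeps lines A to B, and quiet returns only ok. Input that does not fit is refused with a message, and nothing moves.
- env.read_state(): the state, without advancing time (a new reading comes with each control period).
- optics.capture(name): name is "scene" or "top"; returns the picture (400x640x3 uint8, red, green, blue); there is no depth.
- optics.calibration(name): a dict with "K" (3x3 intrinsics, pixels), "k1" (the pictures are not rectified: a ray, as slopes to the right and down, at radius r is drawn at 1 + k1 r^2 times it, then the intrinsics apply), "extrinsics" (4x4, takes a point from camera to world coordinates). Camera axes: x right, y up, looking along -z (the intrinsics and any distortion apply to the point x, -y, -z); pixel columns grow to the right and rows downward; lengths in m; the calibration is good to about 2 mm. A picture is of the moment at which its call begins. calibration takes no time and is no camera call.
- job_done(): hands the job in; it is judged then, once.
The state is a dict: "time": time; "q": joint angles; "dq": joint speeds; "effort": joint torques, N m; "position": TCP position; "ee_rot": TCP orientation; "contact_force": force on the tool from outside, world axes, zero at the start; "ft_torque": the same for the moment, N m; "finger_gap": finger opening in m; "grip_force": force on a finger pad.
Only numpy, scipy, OpenCV 4.12 (cv2) and the standard library are available. Lean on these libraries where they do the work, as an engineer would, in place of code of your own. Each camera call takes 0.05 s, during which the arm holds its last target. There are 200 camera calls.

TASK

Load the cheese press: roll every filled mould lying on the table along it, without lifting any, until it rests against the press's back rail and square to it, and stand the wooden pressing block upright in front of the ram plate, centred, with its broad face square to the plate and close to it or touching; also stand the steel cup on the table right under the whey spout. Then pump the lever four full strokes, each one right down to its stop and all the way back up. Leave everything loaded and still, and the other things on the table where they are.

Things in the scene. Friction and masses are not known exactly. Their poses are not given: they have to be found in the camera images.
- mould1: Filled mould: white plastic cylinder, 84 mm across, 90 mm long, 0.3 to 0.65 kg, lying on its side. 2 to 4 of the four alike are present (others read None). Origin on its axis at mid length, 42 mm up; its y is the axis; x, z turn as it rolls. Runs on if rolled fast. Starts in front of the press, within 0.07 rad of parallel to the rail, 80 to 145 mm short of it, about 25 mm between neighbours.
- mould2: Filled mould: white plastic cylinder, 84 mm across, 90 mm long, 0.3 to 0.65 kg, lying on its side. 2 to 4 of the four alike are present (others read None). Origin on its axis at mid length, 42 mm up; its y is the axis; x, z turn as it rolls. Runs on if rolled fast. Starts in front of the press, within 0.07 rad of parallel to the rail, 80 to 145 mm short of it, about 25 mm between neighbours.
- mould3: Filled mould: white plastic cylinder, 84 mm across, 90 mm long, 0.3 to 0.65 kg, lying on its side. 2 to 4 of the four alike are present (others read None). Origin on its axis at mid length, 42 mm up; its y is the axis; x, z turn as it rolls. Runs on if rolled fast. Starts in front of the press, within 0.07 rad of parallel to the rail, 80 to 145 mm short of it, about 25 mm between neighbours.
- mould4: Filled mould: white plastic cylinder, 84 mm across, 90 mm long, 0.3 to 0.65 kg, lying on its side. 2 to 4 of the four alike are present (others read None). Origin on its axis at mid length, 42 mm up; its y is the axis; x, z turn as it rolls. Runs on if rolled fast. Starts in front of the press, within 0.07 rad of parallel to the rail, 80 to 145 mm short of it, about 25 mm between neighbours.
- press: Fixed press: a bay open to the robot and above, table as floor. Origin: foot of the back rail's front face; x away from the robot, y left along the rail. Steel rail 60 mm high. Right end plate 70 mm high, y -285 to -263 mm, x -150 to 30. Left grey body 100 mm high, y 300 to 370, x -90 to 30, with lever bracket to 160 mm high on top. Moulds belong between y=-225 and 190 mm.
- rail (a point): The press's origin again: foot of the back rail's front face, axes as the press. A mould touching the rail has its origin at x = -42 mm in this frame.
- ram (a point): Point on the table straight below the centre of the round ram plate's face (64 mm wide, centre 50 mm up); axes as the press. The face looks along -y into the bay, and is 42 mm in front of the back rail. The block set flat against it has its origin at y = -25 mm, x = 0 in this frame.
- block: Pressing block: beech, 80 (its x) by 50 (its y) by 60 mm high, with a grip rib on top 16 mm thick (x), 44 mm long (y), from 60 to 91 mm high. About 0.3 kg. Origin: centre of underside, z up. Starts standing at the right, in front of the press's right end. In place, its y runs along the press's y, either way round, an 80 mm face to the ram.
- lever (a joint): Pump lever angle: 0 is up, at rest against its upper stop (a spring holds it there); grows to 0.60 rad as it is pushed down to its lower stop. Springs back by itself when let go. Needs about 7 N at the grip to start, 12 N at the lower stop, more when pushed fast (oil damping); comes back up in about a second.
- lever_grip (a point): Middle of the lever's cross grip: a black rubber bar, 24 mm thick, 90 mm long along the press's y, 180 mm from the lever's hinge towards the robot. It moves down in an arc: about 53 mm above the hinge when up, 53 mm below it when down (193 and 87 mm over the table).
- lever_hinge (a point): Hinge axis of the lever, fixed on the press, 140 mm above the table, axis along the press's y.
- cup: Whey cup: squat open steel cup, straight-sided, 64 mm across, 60 mm high, wall 4 mm, 0.15 kg. Origin: centre of its underside, z up. Starts upright on the table at the right, outside the press's right end plate.
- spout (a point): Mouth of the whey spout: a steel tube 12 mm thick that rises from the top of the press's right end plate, bends and runs 48 mm to the right (-y), its top 91 mm and underside 79 mm above the table. This point is at its free end, on the underside; axes as the press. The cup slides in below it from the right or the front.
- cheese1: Bystander, not part of the job: small herb cheese, 90 mm across, 45 mm high. Origin at its underside's centre.
- cheese2: Bystander, not part of the job: small herb cheese, 90 mm across, 45 mm high. Origin at its underside's centre.
- cheese3: Bystander, not part of the job: herb cheese, 100 mm across, 50 mm high. Origin at its underside's centre.
- jar: Bystander, not part of the job: white jar, 70 mm across, 110 mm high. Origin at its underside's centre.
- brush: Bystander, not part of the job: wooden brush lying on the table. Origin at its underside's centre (handle middle line).

How it is judged:
By the outcome, as a careful person would: the job done as asked, in the order asked, and still so for the second after the job is handed in, with the robot touching nothing.
Of mould1, mould2, mould3, mould4 only 2 to 4 are there at a start; the rules pass over those that are not, and their reading is None.
At some moment in a run one of block, cup may be knocked a few centimetres aside while the robot is not near it.
Once in a run the grip may slacken for a moment while it holds something.
It also fails if it takes over 208 s, if anything falls off the work surface, if the arm or the gripper's body presses on something with over 40 N, if the wrist force passes 120 N, or if a joint passes its speed limit or range.

## Working session

There is one attempt and no reset: what is moved stays moved. The work goes in short steps, Python scripts to look and compute and a tool call to move; the robot and the scene stay as the last step left them, time stands still between calls to the robot, and variables do not carry over. Pictures are saved under pics/ and viewed, at most 14 in all, crops included, and the job is handed in when it is done.

```bash
ls; mkdir -p pics; cat > h.py <<'E'
import numpy as np, cv2
from rig import env, optics, job_done
def snap(cam,name):
    im=optics.capture(cam); cv2.imwrite(f'pics/{name}.png',im[:,:,::-1]); return im
def ray(cam,uv):
    c=optics.calibration(cam);K=np.array(c['K']);E=np.array(c['extrinsics'])
    p=cv2.undistortPoints(np.array(uv,float).reshape(-1,1,2),K,np.array([c['k1'],0,0,0.]))[:,0]
    d=np.c_[p[:,0],-p[:,1],-np.ones(len(p))]@E[:3,:3].T
    return E[:3,3],d
def onz(cam,uv,z):
    o,d=ray(cam,uv); return o+d*((z-o[2])/d[:,2])[:,None]
def proj(cam,P):
    c=optics.calibration(cam);K=np.array(c['K']);E=np.array(c['extrinsics'])
    q=(np.atleast_2d(P)-E[:3,3])@E[:3,:3]; q=q*[1,-1,-1]
    return cv2.projectPoints(q,np.zeros(3),np.zeros(3),K,np.array([c['k1'],0,0,0.]))[0][:,0]
E
python3 - <<'E'
from h import *
np.set_printoptions(precision=3,suppress=True)
for n in('scene','top'):
    im=snap(n,n+'0'); print(n,optics.calibration(n))
s=env.read_state(); print(s)
E
```

```text
pics
rig.py
scene {'K': array([[505.459,   0.   , 322.668],
       [  0.   , 505.459, 202.863],
       [  0.   ,   0.   ,   1.   ]]), 'k1': 0.006521767972959435, 'extrinsics': array([[ 0.295, -0.813,  0.502,  1.448],
       [ 0.955,  0.243, -0.167, -0.301],
       [ 0.014,  0.529,  0.849,  1.702],
       [ 0.   ,  0.   ,  0.   ,  1.   ]])}
top {'K': array([[450.044,   0.   , 318.253],
       [  0.   , 450.044, 202.605],
       [  0.   ,   0.   ,   1.   ]]), 'k1': -0.0034584106383064857, 'extrinsics': array([[ 0.017,  0.997, -0.082,  0.398],
       [-1.   ,  0.016, -0.014, -0.012],
       [-0.013,  0.082,  0.997,  1.433],
       [ 0.   ,  0.   ,  0.   ,  1.   ]])}
{'time': 0.1, 'q': array([66.887, 28.159, 89.348,  0.   , 62.552, -6.052]), 'dq': array([-0.046, -0.151, -0.103, -0.077, -0.064, -0.015]), 'effort': array([  0.003, -61.945, -26.202,  -0.   ,   0.003,   0.   ]), 'position': array([0.183, 0.597, 0.242]), 'ee_rot': array([[-0.956,  0.293, -0.   ],
       [ 0.293,  0.956, -0.001],
       [ 0.   , -0.001, -1.   ]]), 'contact_force': array([-0.483,  0.111, -0.451]), 'ft_torque': array([-0.01 ,  0.001, -0.01 ]), 'grip_force': 0.0, 'finger_gap': 0.08546048046706337}
```

View pics/top0.png

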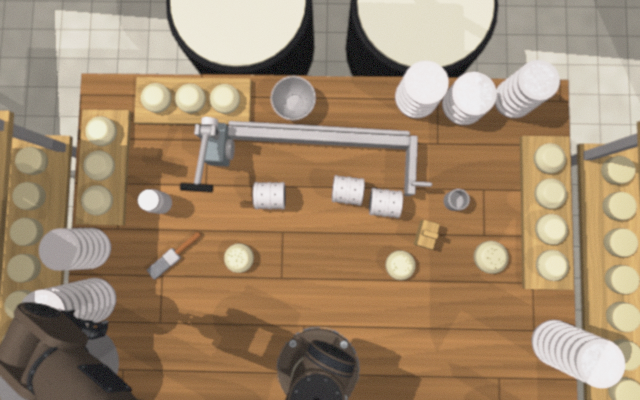

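View pics/scene0.png

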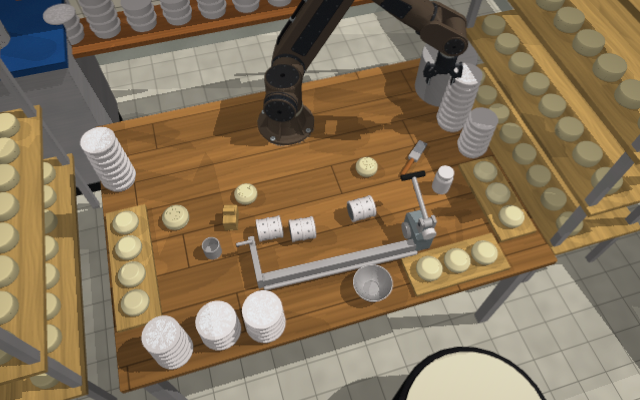

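Top view: moulds at about (269,195), (348,191) and (387,203); cup (457,199); block (429,234); rail front edge about (230,145)–(410,147); lever grip (197,187); spout (425,184). I'll zoom in for accurate pixels.

```bash
python3 - <<'E'
import cv2
im=cv2.imread('pics/top0.png')[110:260,175:475]
im2=cv2.resize(im,(780,390),interpolation=cv2.INTER_CUBIC)
cv2.imwrite('pics/c1.png',im2)
im=cv2.imread('pics/scene0.png')[140:300,190:450]
cv2.imwrite('pics/c2.png',cv2.resize(im,(780,480),interpolation=cv2.INTER_CUBIC))
E
```

```text
(no output)
```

View pics/c1.png

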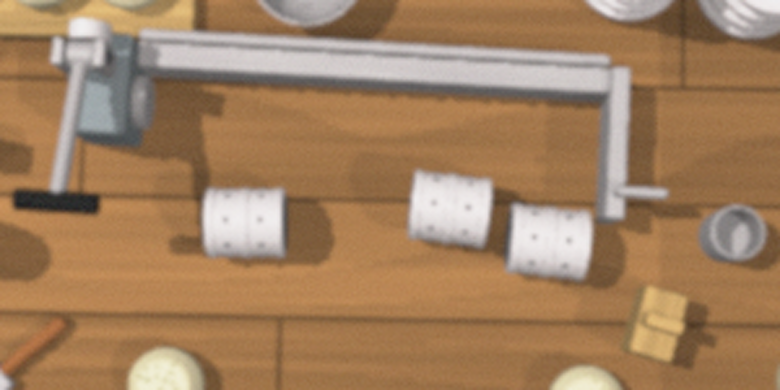

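View pics/c2.png

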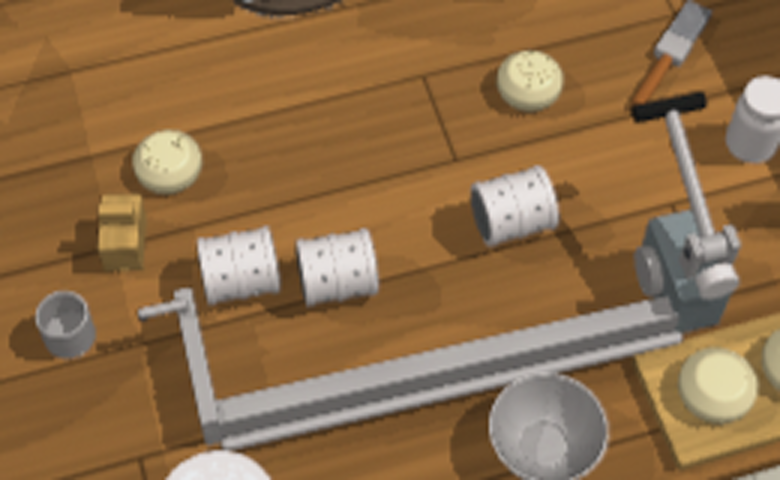

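```bash
python3 - <<'E'
from h import *
np.set_printoptions(precision=4,suppress=True)
im=cv2.imread('pics/top0.png').astype(float)
g=cv2.GaussianBlur(im,(0,0),.6).mean(2)
for c in (245,275,305,335,365,395):
    col=g[118:155,c]; print(c,col.astype(int))
for r in (165,175,180):
    print(r,g[r,400:420].astype(int))
# scene profiles across rail
im=cv2.imread('pics/scene0.png').astype(float); g=im.mean(2)
for c in (285,320,355,390): print(c,[ (r,int(g[r,c])) for r in range(238,292)][(0 if c>330 else 14):][:40])
c1=lambda p:np.array(p)/2.6+[175,110]
c2=lambda p:np.array(p)/3+[190,140]
print('plate top corners z.07 top', onz('top',c1([(597,218),(626,218),(630,67),(609,67)]),.07))
print('plate front scene', onz('scene',c2([(178,293),(192,290)]),.07), onz('scene',c2([(205,440),(222,437)]),.07))
print('grip ends top .193',onz('top',c1([(15,199),(98,204)]),.193), onz('scene',c2([(634,113),(704,100)]),.193))
print('spout end z.085', onz('top',c1([(667,193)]),.085), onz('scene',c2([(140,315)]),.085))
print('cup top', onz('top',c1([(736,230)]),.06), onz('scene',c2([(64,308)]),.06))
E
```

```text
245 [159 158 158 164 182 194 190 167 159 180 199 203 204 203 201 201 198 178
 142 107  93  86  78  76  82  82  82  83  83  85  84  86  86  87  88  87
  85]
275 [111 109 106 104 113 143 176 192 183 159 157 184 204 208 207 206 205 205
 198 174 135 104  92  89  88  98 112 120 123 124 122 121 120 118 115 115
 116]
305 [ 84  79  76  74  74  79 103 146 182 192 179 158 162 186 200 204 205 206
 206 204 193 165 127 102  94  92  92  99 113 123 127 128 129 128 124 124
 126]
335 [113 114 112 107 107 103 101 107 131 167 192 192 172 163 178 196 201 202
 201 201 202 199 183 149 113  96  94  92  94 103 117 126 128 128 128 127
 127]
365 [112 116 118 117 113 110 108 106 106 112 139 173 192 184 159 152 177 197
 203 202 200 201 199 195 174 137 105  95  94  94 102 116 126 130 131 129
 125]
395 [111 115 117 118 116 113 112 113 112 111 110 123 152 184 194 179 156 158
 183 200 204 204 202 201 200 191 166 130 101  88  85  83  87 100 111 114
 114]
165 [110 110 110 111 112 117 122 129 144 169 192 200 200 199 193 171 131 100
  88  87]
175 [116 115 115 117 120 123 123 132 155 184 199 201 201 200 191 164 126  98

[... 1778 characters left out ...]
), (262, 52), (263, 73), (264, 83), (265, 83), (266, 81), (267, 82), (268, 87), (269, 90), (270, 92), (271, 94), (272, 94), (273, 102), (274, 114), (275, 130), (276, 158), (277, 142)]
plate top corners z.07 top [[ 0.5411 -0.2548  0.07  ]
 [ 0.5416 -0.2886  0.07  ]
 [ 0.7208 -0.2934  0.07  ]
 [ 0.7204 -0.2686  0.07  ]]
plate front scene [[ 0.5486 -0.2791  0.07  ]
 [ 0.5495 -0.2619  0.07  ]] [[ 0.7438 -0.2917  0.07  ]
 [ 0.7458 -0.2722  0.07  ]]
grip ends top .193 [[0.5386 0.3886 0.193 ]
 [0.5347 0.2993 0.193 ]] [[0.5341 0.3027 0.193 ]
 [0.5406 0.3921 0.193 ]]
spout end z.085 [[ 0.5699 -0.3328  0.085 ]] [[ 0.5728 -0.3291  0.085 ]]
cup top [[ 0.5306 -0.4194  0.06  ]] [[ 0.5235 -0.4155  0.06  ]]
```

```bash
python3 - <<'E'
from h import *
np.set_printoptions(precision=4,suppress=True)
for n,p in (('top',[(245,135.8),(275,137.6),(305,139.4),(335,141),(365,142.7),(395,144.5)]),('scene',[(285,267.6),(320,259.7),(355,251.7),(390,243.5)])):
    P=onz(n,p,.06); a,b=np.polyfit(P[:,1],P[:,0],1); print(n,P[:,:2].tolist(),'yaw',-np.degrees(np.arctan(a)),'x at y=0',b)
P=onz('top',[(408.5,165),(408.3,175),(415.6,165),(415.2,175)],.07);print(P)
# colour blobs
im=cv2.imread('pics/top0.png'); hsv=cv2.cvtColor(im,cv2.COLOR_BGR2HSV)
m=((hsv[...,1]<45)&(hsv[...,2]>150)).astype(np.uint8); m[:155]=0;m[225:]=0;m[:,:240]=0;m[:,405:]=0
n,l,st,ce=cv2.connectedComponentsWithStats(m)
for i in range(1,n):
    if st[i,4]>100:
        c=cv2.findContours((l==i).astype(np.uint8),0,1)[0][0]; r=cv2.minAreaRect(c); print(st[i],ce[i],r); print(onz('top',cv2.boxPoints(r),.06)[:,:2].tolist(), onz('top',[r[0]],.06))
im=cv2.imread('pics/scene0.png'); hsv=cv2.cvtColor(im,cv2.COLOR_BGR2HSV)
print(hsv[200:245:4,240:300:6,1]); 
E
```

```text
top [[0.7153175897295805, 0.23811537096201701], [0.7109840512502266, 0.14469090882559782], [0.7066675760824006, 0.051503857556722696], [0.7029956149821985, -0.04144636336310047], [0.6990245014069816, -0.13418799360530909], [0.6947551212301437, -0.22672522776596588]] yaw -2.505304924603725 x at y=0 0.7047244165877202
scene [[0.6964724733350292, -0.18483209119797567], [0.7027917763450313, -0.05715243833367062], [0.7088474587812891, 0.07329586520416959], [0.7142488951010642, 0.20677034408605688]] yaw -2.603825699760595 x at y=0 0.7051571941496432
[[ 0.6298 -0.2665  0.07  ]
 [ 0.599  -0.2659  0.07  ]
 [ 0.6301 -0.2881  0.07  ]
 [ 0.5993 -0.2869  0.07  ]]
[332 176  33  28 764] [347.6597 189.4974] ((347.913818359375, 189.5345001220703), (31.308149337768555, 25.328872680664062), 4.763641834259033)
[[0.5169580983915418, -0.03268622342116054], [0.594939231445219, -0.03797625625226457], [0.5883891385095534, -0.1338382040048891], [0.5105417490425446, -0.1281183965102834]] [[ 0.5526 -0.0832  0.06  ]]
[253 182  31  27 769] [268.0988 194.9727] ((268.0, 195.0), (26.0, 30.0), 90.0)
[[0.5712651608895
[... 339 characters left out ...]
2, -0.15058011537572819], [0.5573925953137264, -0.1570441748518931], [0.5501692315990211, -0.2526994263465489], [0.4719092360600896, -0.24580615079612417]] [[ 0.5145 -0.2016  0.06  ]]
[[ 68  67  68 159 159 160 159 158 160 159]
 [151  90 160 160 157 159 160 159 160 162]
 [161 162 159 159 159 157 162 159 161 159]
 [161 159 160 160 160 161 160 160 162 159]
 [161 160 159 159 160 160  41 163 162 160]
 [161 160 161  19  11  12   9 160 120  21]
 [160 160 159   8   9  13   7 139 127   7]
 [161 159 160   7   8   7   8  38 159   7]
 [162 160 157  13   0  14  11  10 161   9]
 [160 160  26  19  12  11   4  10 160  11]
 [161  95  10 153  69 147 159 160 160  13]
 [ 11 101  10 161 161 159 163 159 163 160]]
```

```bash
python3 - <<'E'
import cv2
im=cv2.imread('pics/top0.png')[180:255,370:480]
cv2.imwrite('pics/c3.png',cv2.resize(im,(770,525),interpolation=cv2.INTER_CUBIC))
im=cv2.imread('pics/scene0.png')[190:265,190:300]
cv2.imwrite('pics/c4.png',cv2.resize(im,(770,525),interpolation=cv2.INTER_CUBIC))
E
```

```text
(no output)
```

View pics/c3.png

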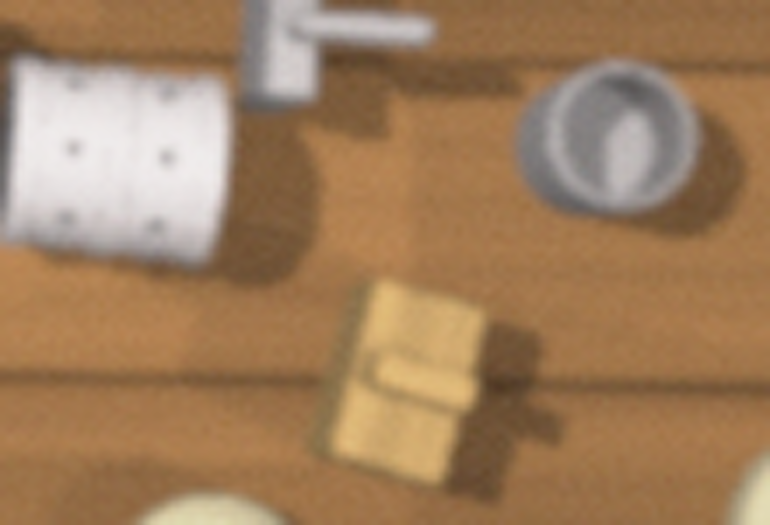

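View pics/c4.png

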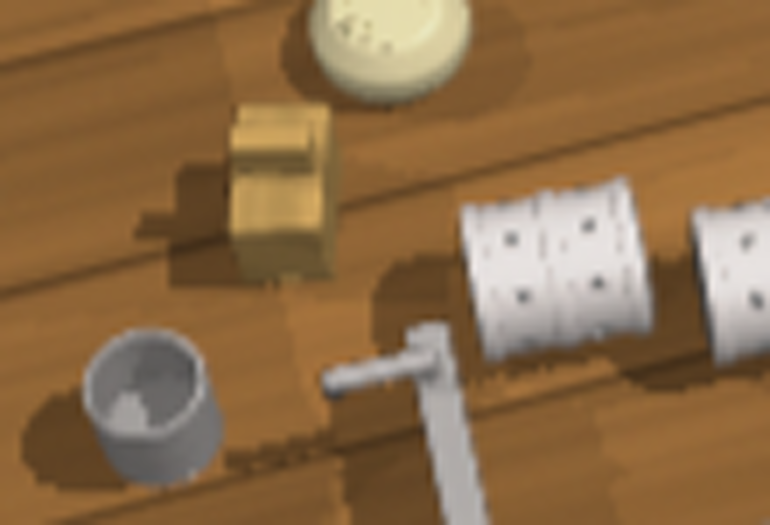

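```bash
cat >> h.py <<'E'
th=np.radians(-2.55); O=np.array([.7047,-.007])
X=np.array([np.cos(th),np.sin(th)]);Y=np.array([-np.sin(th),np.cos(th)])
def p2w(x,y): return O+x*X+y*Y
def w2p(p): d=np.atleast_2d(p)[:,:2]-O; return np.c_[d@X,d@Y]
def go(x,y,z,yaw):
    """yaw: world angle (deg) of tool y; prints shift in tool axes and rz"""
    s=env.read_state();R=np.array(s['ee_rot']);p=np.array(s['position'])
    yw=np.radians(yaw);ty=np.array([np.cos(yw),np.sin(yw),0]);tz=np.array([0,0,-1.]);T=np.c_[np.cross(ty,tz),ty,tz]
    rv=cv2.Rodrigues(R.T@T)[0].ravel()
    print('shift',np.round(R.T@(np.array([x,y,z])-p),4),'rot',np.round(np.degrees(rv),2),'pos',np.round(p,4),'q',np.round(s['q'],0),'gap',round(s['finger_gap'],4),'t',s['time'])
E
python3 - <<'E'
from h import *
np.set_printoptions(precision=4,suppress=True)
c1=lambda p:np.array(p)/2.6+[175,110]
c2=lambda p:np.array(p)/3+[190,140]
c3=lambda p:np.array(p)/7+[370,180]
c4=lambda p:np.array(p)/7+[190,190]
B=onz('top',c3([(372,280),(488,310),(442,487),(330,452)]),.06);print('block',B,B.mean(0),np.degrees(np.arctan2(*(B[0]-B[3])[1::-1])),np.degrees(np.arctan2(*(B[1]-B[2])[1::-1])))
R=onz('top',c3([(375,352),(480,377),(472,412),(368,388)]),.091);print('rib',R.mean(0))
print('block scene', onz('scene',c4([(235,105),(330,105),(322,238),(232,235)]),.06))
print('cup',onz('top',c3([(622,137)]),.06),onz('scene',c4([(146,383)]),.06))
print('cupbottom',onz('top',c3([(591,140)]),.0))
print('ram top',w2p(onz('top',c1([(157,103),(152,85),(152,122)]),.05)),'scene', w2p(onz('scene',c2([(640,268)]),.05)),w2p(onz('scene',c2([(648,246),(650,294)]),.05)))
print('body top-edge scene z.1',w2p(onz('scene',c2([(650,226),(690,214)]),.1)))
print('grip',w2p([(.537,.345)]))
for n,u in(('ch',(400,265)),('ch2',(238,258)),('ch3',(491,257))): print(n,onz('top',[u],.045))
w=p2w(-.042-.12,0);
m=np.array([.532,.160]); print(w2p([m]))
b=m-X*.09; go(b[0],b[1],.16,87.45)
E
```

```text
block [[ 0.4631 -0.313   0.06  ]
 [ 0.4509 -0.3632  0.06  ]
 [ 0.3741 -0.343   0.06  ]
 [ 0.3883 -0.2947  0.06  ]] [ 0.4191 -0.3285  0.06  ] -13.708394451249976 -14.7077269434509
rib [ 0.4187 -0.328   0.091 ]
block scene [[ 0.3776 -0.3415  0.06  ]
 [ 0.3924 -0.2922  0.06  ]
 [ 0.4727 -0.3136  0.06  ]
 [ 0.4572 -0.3589  0.06  ]]
cup [[ 0.5273 -0.4217  0.06  ]] [[ 0.5312 -0.4187  0.06  ]]
cupbottom [[ 0.5313 -0.4256  0.    ]]
ram top [[-0.0435  0.274 ]
 [-0.022   0.2817]
 [-0.0669  0.2782]] scene [[-0.0488  0.2844]] [[-0.0763  0.3047]
 [-0.0111  0.2841]]
body top-edge scene z.1 [[-0.0773  0.2995]
 [-0.0815  0.3534]]
grip [[-0.1832  0.3442]]
ch [[ 0.3252 -0.2456  0.045 ]]
ch2 [[0.3375 0.2506 0.045 ]]
ch3 [[ 0.3544 -0.5225  0.045 ]]
[[-0.18    0.1592]]
shift [-0.3746 -0.3382  0.0821] rot [ -0.06  -0.01 -14.51] pos [0.1833 0.5973 0.2418] q [67. 28. 89.  0. 63. -6.] gap 0.0855 t 0.1
```

The rows are not in the units I measure in: shifts go in shares of 0.75 m and turns go in shares of 180 degrees. I convert before sending: -0.3746 m / 0.75 = -0.4995, -0.3382 m / 0.75 = -0.4509, -14.5 degrees / 180 = -0.0806.

nudge_tcp([
  [-0.4995,-0.4509,0.1095,0,0,-0.0806,0.05],
  [-0.4995,-0.4509,0.1095,0,0,-0.0806,0.05],
  [-0.4995,-0.4509,0.1095,0,0,-0.0806,0.05],
  [-0.4995,-0.4509,0.1095,0,0,-0.0806,0.05],
  [-0.4995,-0.4509,0.1095,0,0,-0.0806,0.05],
  [-0.4995,-0.4509,0.1095,0,0,-0.0806,0.05],
  [-0.4995,-0.4509,0.1095,0,0,-0.0806,0.05],
  [-0.4995,-0.4509,0.1095,0,0,-0.0806,0.05],
  [-0.4995,-0.4509,0.1095,0,0,-0.0806,0.05],
  [-0.4995,-0.4509,0.1095,0,0,-0.0806,0.05],
  [-0.4995,-0.4509,0.1095,0,0,-0.0806,0.05],
  [-0.4995,-0.4509,0.1095,0,0,-0.0806,0.05],
  [-0.4995,-0.4509,0.1095,0,0,-0.0806,0.05],
  [-0.4995,-0.4509,0.1095,0,0,-0.0806,0.05],
  [-0.4995,-0.4509,0.1095,0,0,-0.0806,0.05],
  [-0.4995,-0.4509,0.1095,0,0,-0.0806,0.05],
])

```text
time: 1.43
position: [0.4417, 0.165, 0.1603]
ee_rot: [[-0.999, 0.044, -0.0], [0.044, 0.999, 0.0], [0.0, 0.0, -1.0]]
contact_force: [0.0, 0.4, 0.2]
finger_gap: 0.0499
grip_force: 0.0
```

```bash
python3 -c "
from h import *
b=np.array([.532,.160])-X*.09; go(b[0],b[1],.035,87.45)"
```

```text
shift [-0.0004 -0.001   0.1253] rot [ 0.01 -0.01  0.02] pos [0.4417 0.165  0.1603] q [ 12.  22. 116.   0.  42. -75.] gap 0.0499 t 1.4333
```

To row units: 0.125 m / 0.75 = 0.1667, 0.12 m / 0.75 = 0.16.

nudge_tcp([
  [0,0,0.0533,0,0,0,0.05],
  [0,0,0.1067,0,0,0,0.05],
  [0,0,0.16,0,0,0,0.05],
  [0,0,0.1667,0,0,0,0.05],
  [-0.016,0,0.1667,0,0,0,0.05],
  [-0.0293,0,0.1667,0,0,0,0.05],
  [-0.0373,0,0.1667,0,0,0,0.05],
  [-0.0413,0,0.1667,0,0,0,0.05],
  [-0.0453,0,0.1667,0,0,0,0.05],
  [-0.0493,0,0.1667,0,0,0,0.05],
  [-0.0533,0,0.1667,0,0,0,0.05],
  [-0.0587,0,0.1667,0,0,0,0.05],
  [-0.064,0,0.1667,0,0,0,0.05],
  [-0.0693,0,0.1667,0,0,0,0.05],
  [-0.0747,0,0.1667,0,0,0,0.05],
  [-0.08,0,0.1667,0,0,0,0.05],
  [-0.0853,0,0.1667,0,0,0,0.05],
  [-0.0907,0,0.1667,0,0,0,0.05],
  [-0.096,0,0.1667,0,0,0,0.05],
  [-0.1013,0,0.1667,0,0,0,0.05],
])

```text
time: 3.1
position: [0.5186, 0.1609, 0.0352]
ee_rot: [[-0.999, 0.045, 0.0], [0.045, 0.999, 0.0], [-0.0, 0.0, -1.0]]
contact_force: [-0.2, -0.6, -0.8]
finger_gap: 0.0501
grip_force: 0.1
```

nudge_tcp([
  [-0.0053,0,0,0,0,0,0.05],
  [-0.0107,0,0,0,0,0,0.05],
  [-0.016,0,0,0,0,0,0.05],
  [-0.0213,0,0,0,0,0,0.05],
  [-0.0267,0,0,0,0,0,0.05],
  [-0.032,0,0,0,0,0,0.05],
  [-0.0373,0,0,0,0,0,0.05],
  [-0.0427,0,0,0,0,0,0.05],
  [-0.048,0,0,0,0,0,0.05],
  [-0.0533,0,0,0,0,0,0.05],
  [-0.0587,0,0,0,0,0,0.05],
  [-0.064,0,0,0,0,0,0.05],
  [-0.0693,0,0,0,0,0,0.05],
  [-0.0747,0,0,0,0,0,0.05],
  [-0.08,0,0,0,0,0,0.05],
  [-0.0853,0,0,0,0,0,0.05],
  [-0.0907,0,0,0,0,0,0.05],
  [-0.096,0,0,0,0,0,0.05],
  [-0.1013,0,0,0,0,0,0.05],
  [-0.1067,0,0,0,0,0,0.05],
])

```text
time: 4.77
position: [0.5985, 0.1573, 0.0352]
ee_rot: [[-0.999, 0.045, 0.0], [0.045, 0.999, 0.0], [-0.0, 0.0, -1.0]]
contact_force: [0.2, -0.5, -0.2]
finger_gap: 0.0498
grip_force: 0.1
```

```bash
python3 -c "
from h import *
print(w2p([env.read_state()['position']]));snap('top','t1')
im=cv2.imread('pics/top0.png');im=cv2.imread('pics/t1.png')[110:260,175:475];cv2.imwrite('pics/t1c.png',cv2.resize(im,(780,390),interpolation=2))"
```

```text
[[-0.11340214  0.15945483]]
```

View pics/t1c.png

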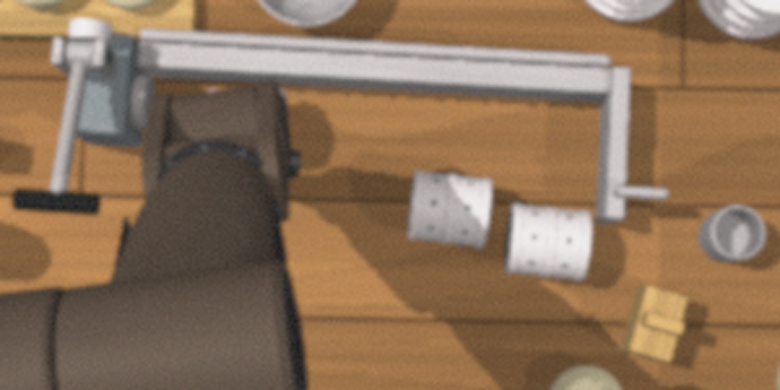

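The arm hides the mould in this view, so I continue by force feel.

To row units: -0.015 m / 0.75 = -0.02, -0.014 m / 0.75 = -0.0187.

nudge_tcp([
  [-0.004,0,0,0,0,0,0.05],
  [-0.008,0,0,0,0,0,0.05],
  [-0.012,0,0,0,0,0,0.05],
  [-0.0147,0,0,0,0,0,0.05],
  [-0.0173,0,0,0,0,0,0.05],
  [-0.0187,0,0,0,0,0,0.05],
  [-0.02,0,0,0,0,0,0.05],
  [-0.02,0,0,0,0,0,0.05],
])

```text
time: 5.48
position: [0.6131, 0.1566, 0.0352]
ee_rot: [[-0.999, 0.045, -0.0], [0.045, 0.999, 0.0], [0.0, 0.0, -1.0]]
contact_force: [-0.2, -0.6, -0.8]
finger_gap: 0.05
grip_force: 0.0
```

nudge_tcp([
  [-0.0013,0,0,0,0,0,0.05],
  [-0.0027,0,0,0,0,0,0.05],
  [-0.0027,0,0,0,0,0,0.05],
])

```text
time: 5.73
position: [0.6146, 0.1568, 0.0352]
ee_rot: [[-0.999, 0.044, -0.001], [0.044, 0.999, 0.0], [0.001, 0.0, -1.0]]
contact_force: [-3.0, 2.2, 1.6]
finger_gap: 0.0498
grip_force: 1.9
```

nudge_tcp([
  [-0.0013,0,0,0,0,0,0.05],
  [-0.0027,0,0,0,0,0,0.05],
  [-0.0027,0,0,0,0,0,0.05],
])

```text
time: 5.98
position: [0.6166, 0.1568, 0.0351]
ee_rot: [[-0.999, 0.044, -0.001], [0.044, 0.999, 0.0], [0.001, 0.0, -1.0]]
contact_force: [-3.5, 3.1, 0.9]
finger_gap: 0.0499
grip_force: 1.8
```

To row units: -0.002 m / 0.75 = -0.0027, -0.001 m / 0.75 = -0.0013.

nudge_tcp([
  [-0.0013,0,0,0,0,0,0.05],
  [-0.0027,0,0,0,0,0,0.05],
  [-0.0027,0,0,0,0,0,0.05],
  [-0.0027,0,0,0,0,0,0.05],
])

```text
time: 6.32
position: [0.6175, 0.1568, 0.035]
ee_rot: [[-0.999, 0.044, -0.004], [0.044, 0.999, -0.0], [0.004, -0.0, -1.0]]
contact_force: [-8.8, 2.9, 3.6]
finger_gap: 0.0501
grip_force: 4.8
```

nudge_tcp([
  [-0.0013,0,0,0,0,0,0.05],
  [-0.0027,0,0,0,0,0,0.05],
  [-0.0027,0,0,0,0,0,0.05],
  [-0.0027,0,0,0,0,0,0.05],
])

```text
time: 6.65
position: [0.6176, 0.1568, 0.0349]
ee_rot: [[-0.999, 0.044, -0.008], [0.044, 0.999, -0.0], [0.008, -0.001, -1.0]]
contact_force: [-19.1, 4.1, 10.2]
finger_gap: 0.0503
grip_force: 9.7
```

To row units: -0.1 m / 0.75 = -0.1333, -0.08 m / 0.75 = -0.1067.

nudge_tcp([
  [0.0013,0,0,0,0,0,0.05],
  [0.0027,0,0,0,0,0,0.05],
  [0.004,0,0,0,0,0,0.05],
  [0.0067,0,0,0,0,0,0.05],
  [0.0107,0,0,0,0,0,0.05],
  [0.02,0,0,0,0,0,0.05],
  [0.0533,0,0,0,0,0,0.05],
  [0.1067,0,0,0,0,0,0.05],
  [0.1333,0,-0.0533,0,0,0,0.05],
  [0.1333,0,-0.1067,0,0,0,0.05],
  [0.1333,0,-0.1333,0,0,0,0.05],
  [0.1333,0,-0.1333,0,0,0,0.05],
])

```text
time: 7.65
position: [0.5224, 0.1611, 0.1398]
ee_rot: [[-0.999, 0.044, 0.008], [0.045, 0.999, 0.001], [-0.008, 0.002, -1.0]]
contact_force: [0.5, 0.5, 0.0]
finger_gap: 0.0499
grip_force: 0.0
```

```bash
python3 -c "
from h import *
b=np.array([.5526,-.082])-X*.09; go(b[0],b[1],.135,87.45)"
```

```text
shift [ 0.049  -0.2415  0.004 ] rot [ 0.1   0.43 -0.  ] pos [0.5224 0.1611 0.1398] q [ 10.  29. 107.   0.  44. -77.] gap 0.0499 t 7.65
```

To row units: -0.2415 m / 0.75 = -0.322, 0.049 m / 0.75 = 0.0653.

nudge_tcp([
  [0.0653,-0.322,0.0053,0,0,0,0.05],
  [0.0653,-0.322,0.0053,0,0,0,0.05],
  [0.0653,-0.322,0.0053,0,0,0,0.05],
  [0.0653,-0.322,0.0053,0,0,0,0.05],
  [0.0653,-0.322,0.0053,0,0,0,0.05],
  [0.0653,-0.322,0.0053,0,0,0,0.05],
  [0.0653,-0.322,0.0053,0,0,0,0.05],
  [0.0653,-0.322,0.0053,0,0,0,0.05],
  [0.0653,-0.322,0.0053,0,0,0,0.05],
])

```text
time: 8.4
position: [0.4612, -0.0782, 0.1309]
ee_rot: [[-0.999, 0.046, -0.0], [0.046, 0.999, 0.0], [0.0, 0.0, -1.0]]
contact_force: [-0.2, 0.6, -1.8]
finger_gap: 0.0503
grip_force: 0.0
```

```bash
python3 -c "
from h import *
b=np.array([.5526,-.082])-X*.09; go(b[0],b[1],.035,87.45);snap('top','t2')
snap('scene','s2')
im=cv2.imread('pics/t2.png')[110:260,175:475];cv2.imwrite('pics/t2c.png',cv2.resize(im,(780,390),interpolation=2))
"
```

```text
shift [-0.0015  0.0003  0.0959] rot [ 0.01 -0.02 -0.07] pos [ 0.4612 -0.0782  0.1309] q [ -18.   25.  118.    0.   37. -105.] gap 0.0503 t 8.4
```

View pics/t2c.png

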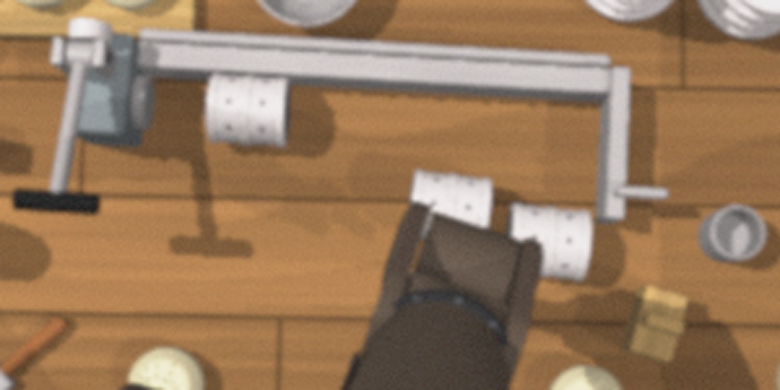

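Mould 1 rests against the rail, parallel to it (crop 248,110). Now mould 2.

To row units: 0.096 m / 0.75 = 0.128, 0.08 m / 0.75 = 0.1067.

nudge_tcp([
  [0,0,0.0533,0,0,0,0.05],
  [0,0,0.1067,0,0,0,0.05],
  [0,0,0.128,0,0,0,0.05],
  [0,0,0.128,0,0,0,0.05],
  [-0.016,0,0.128,0,0,0,0.05],
  [-0.0293,0,0.128,0,0,0,0.05],
  [-0.0373,0,0.128,0,0,0,0.05],
  [-0.0413,0,0.128,0,0,0,0.05],
  [-0.0453,0,0.128,0,0,0,0.05],
  [-0.0493,0,0.128,0,0,0,0.05],
  [-0.0533,0,0.128,0,0,0,0.05],
  [-0.0587,0,0.128,0,0,0,0.05],
  [-0.064,0,0.128,0,0,0,0.05],
  [-0.0693,0,0.128,0,0,0,0.05],
  [-0.0747,0,0.128,0,0,0,0.05],
  [-0.08,0,0.128,0,0,0,0.05],
  [-0.0853,0,0.128,0,0,0,0.05],
  [-0.0907,0,0.128,0,0,0,0.05],
  [-0.096,0,0.128,0,0,0,0.05],
  [-0.1013,0,0.128,0,0,0,0.05],
])

```text
time: 10.17
position: [0.5378, -0.0817, 0.0352]
ee_rot: [[-0.999, 0.045, -0.0], [0.045, 0.999, 0.0], [0.0, 0.0, -1.0]]
contact_force: [-0.1, -0.3, 0.5]
finger_gap: 0.0501
grip_force: 0.1
```

nudge_tcp([
  [-0.0053,0,0,0,0,0,0.05],
  [-0.0107,0,0,0,0,0,0.05],
  [-0.016,0,0,0,0,0,0.05],
  [-0.0213,0,0,0,0,0,0.05],
  [-0.0267,0,0,0,0,0,0.05],
  [-0.032,0,0,0,0,0,0.05],
  [-0.0373,0,0,0,0,0,0.05],
  [-0.0427,0,0,0,0,0,0.05],
  [-0.048,0,0,0,0,0,0.05],
  [-0.0533,0,0,0,0,0,0.05],
  [-0.0587,0,0,0,0,0,0.05],
  [-0.064,0,0,0,0,0,0.05],
  [-0.0693,0,0,0,0,0,0.05],
  [-0.0747,0,0,0,0,0,0.05],
  [-0.0787,0,0,0,0,0,0.05],
  [-0.0827,0,0,0,0,0,0.05],
  [-0.0853,0,0,0,0,0,0.05],
  [-0.088,0,0,0,0,0,0.05],
  [-0.0893,0,0,0,0,0,0.05],
  [-0.0907,0,0,0,0,0,0.05],
])

```text
time: 11.83
position: [0.6041, -0.0848, 0.0351]
ee_rot: [[-0.999, 0.045, -0.003], [0.045, 0.999, 0.0], [0.003, 0.0, -1.0]]
contact_force: [-9.3, -2.7, 5.0]
finger_gap: 0.0498
grip_force: 4.3
```

nudge_tcp([
  [-0.0013,0,0,0,0,0,0.05],
  [-0.0027,0,0,0,0,0,0.05],
  [-0.004,0,0,0,0,0,0.05],
  [-0.004,0,0,0,0,0,0.05],
])

```text
time: 12.17
position: [0.6067, -0.0853, 0.0349]
ee_rot: [[-0.999, 0.045, -0.004], [0.045, 0.999, 0.0], [0.004, 0.0, -1.0]]
contact_force: [-8.3, -4.6, 3.9]
finger_gap: 0.0499
grip_force: 4.2
```

nudge_tcp([
  [-0.0013,0,0,0,0,0,0.05],
  [-0.0027,0,0,0,0,0,0.05],
  [-0.0027,0,0,0,0,0,0.05],
  [-0.0027,0,0,0,0,0,0.05],
])

```text
time: 12.5
position: [0.607, -0.0854, 0.0349]
ee_rot: [[-0.999, 0.045, -0.007], [0.045, 0.999, 0.001], [0.007, 0.001, -1.0]]
contact_force: [-17.5, -7.0, 8.6]
finger_gap: 0.0501
grip_force: 8.5
```

To row units: -0.1 m / 0.75 = -0.1333, -0.08 m / 0.75 = -0.1067.

nudge_tcp([
  [0.0013,0,0,0,0,0,0.05],
  [0.0027,0,0,0,0,0,0.05],
  [0.004,0,0,0,0,0,0.05],
  [0.0067,0,0,0,0,0,0.05],
  [0.0107,0,0,0,0,0,0.05],
  [0.02,0,0,0,0,0,0.05],
  [0.0533,0,0,0,0,0,0.05],
  [0.1067,0,0,0,0,0,0.05],
  [0.1333,0,-0.0533,0,0,0,0.05],
  [0.1333,0,-0.1067,0,0,0,0.05],
  [0.1333,0,-0.1333,0,0,0,0.05],
  [0.1333,0,-0.1333,0,0,0,0.05],
  [0.1333,0,-0.1333,0,0,0,0.05],
])

```text
time: 13.58
position: [0.5104, -0.0805, 0.1364]
ee_rot: [[-0.999, 0.045, 0.003], [0.045, 0.999, -0.001], [-0.003, -0.001, -1.0]]
contact_force: [0.3, -0.1, -0.5]
finger_gap: 0.0496
grip_force: 0.0
```

```bash
python3 -c "
from h import *
b=np.array([.5145,-.200])-X*.09; go(b[0],b[1],.135,87.45)"
```

```text
shift [ 0.0806 -0.1192  0.0012] rot [-0.03  0.17 -0.01] pos [ 0.5104 -0.0805  0.1364] q [ -16.   28.  111.    0.   41. -104.] gap 0.0496 t 13.5833
```

To row units: -0.1192 m / 0.75 = -0.1589, 0.0806 m / 0.75 = 0.1075.

nudge_tcp([
  [0.1075,-0.1589,0.0013,0,0,0,0.05],
  [0.1075,-0.1589,0.0013,0,0,0,0.05],
  [0.1075,-0.1589,0.0013,0,0,0,0.05],
  [0.1075,-0.1589,0.0013,0,0,0,0.05],
  [0.1075,-0.1589,0.0013,0,0,0,0.05],
  [0.1075,-0.1589,0.0013,0,0,0,0.05],
  [0.1075,-0.1589,0.0013,0,0,0,0.05],
])

```text
time: 14.17
position: [0.4245, -0.1955, 0.1334]
ee_rot: [[-0.999, 0.045, -0.001], [0.045, 0.999, 0.001], [0.001, 0.001, -1.0]]
contact_force: [-0.2, 0.8, 0.5]
finger_gap: 0.0503
grip_force: 0.0
```

```bash
python3 -c "
from h import *
b=np.array([.5145,-.200])-X*.09; go(b[0],b[1],.035,87.45);print(w2p([env.read_state()['position']]))
"
```

```text
shift [-0.0002 -0.0005  0.0984] rot [ 0.05 -0.06 -0.03] pos [ 0.4245 -0.1955  0.1334] q [ -33.   25.  118.    0.   38. -120.] gap 0.0503 t 14.1667
[[-0.27153458 -0.20080744]]
```

To row units: 0.098 m / 0.75 = 0.1307, 0.08 m / 0.75 = 0.1067.

nudge_tcp([
  [0,0,0.0533,0,0,0,0.05],
  [0,0,0.1067,0,0,0,0.05],
  [0,0,0.1307,0,0,0,0.05],
  [0,0,0.1307,0,0,0,0.05],
  [-0.016,0,0.1307,0,0,0,0.05],
  [-0.0293,0,0.1307,0,0,0,0.05],
  [-0.0373,0,0.1307,0,0,0,0.05],
  [-0.0413,0,0.1307,0,0,0,0.05],
  [-0.0453,0,0.1307,0,0,0,0.05],
  [-0.0493,0,0.1307,0,0,0,0.05],
  [-0.0533,0,0.1307,0,0,0,0.05],
  [-0.0587,0,0.1307,0,0,0,0.05],
  [-0.064,0,0.1307,0,0,0,0.05],
  [-0.0693,0,0.1307,0,0,0,0.05],
  [-0.0747,0,0.1307,0,0,0,0.05],
  [-0.08,0,0.1307,0,0,0,0.05],
  [-0.0853,0,0.1307,0,0,0,0.05],
  [-0.0907,0,0.1307,0,0,0,0.05],
  [-0.096,0,0.1307,0,0,0,0.05],
  [-0.1013,0,0.1307,0,0,0,0.05],
])

```text
time: 15.83
position: [0.5008, -0.1994, 0.0361]
ee_rot: [[-0.999, 0.045, -0.0], [0.045, 0.999, 0.0], [0.0, 0.0, -1.0]]
contact_force: [0.5, 0.6, 0.7]
finger_gap: 0.0499
grip_force: 0.1
```

nudge_tcp([
  [-0.0053,0,0,0,0,0,0.05],
  [-0.0107,0,0,0,0,0,0.05],
  [-0.016,0,0,0,0,0,0.05],
  [-0.0213,0,0,0,0,0,0.05],
  [-0.0267,0,0,0,0,0,0.05],
  [-0.032,0,0,0,0,0,0.05],
  [-0.0373,0,0,0,0,0,0.05],
  [-0.0427,0,0,0,0,0,0.05],
  [-0.048,0,0,0,0,0,0.05],
  [-0.0533,0,0,0,0,0,0.05],
  [-0.0587,0,0,0,0,0,0.05],
  [-0.064,0,0,0,0,0,0.05],
  [-0.0693,0,0,0,0,0,0.05],
  [-0.0747,0,0,0,0,0,0.05],
  [-0.08,0,0,0,0,0,0.05],
  [-0.0853,0,0,0,0,0,0.05],
  [-0.0907,0,0,0,0,0,0.05],
  [-0.096,0,0,0,0,0,0.05],
  [-0.1013,0,0,0,0,0,0.05],
  [-0.1067,0,0,0,0,0,0.05],
])

```text
time: 17.5
position: [0.5808, -0.2029, 0.0362]
ee_rot: [[-0.999, 0.045, 0.0], [0.045, 0.999, 0.0], [-0.0, 0.0, -1.0]]
contact_force: [-0.9, 0.3, 0.8]
finger_gap: 0.0503
grip_force: 0.1
```

nudge_tcp([
  [-0.0053,0,0,0,0,0,0.05],
  [-0.0107,0,0,0,0,0,0.05],
  [-0.016,0,0,0,0,0,0.05],
  [-0.0187,0,0,0,0,0,0.05],
  [-0.0213,0,0,0,0,0,0.05],
  [-0.024,0,0,0,0,0,0.05],
  [-0.0253,0,0,0,0,0,0.05],
  [-0.0267,0,0,0,0,0,0.05],
  [-0.0267,0,0,0,0,0,0.05],
])

```text
time: 18.25
position: [0.6001, -0.2039, 0.0362]
ee_rot: [[-0.999, 0.045, -0.001], [0.045, 0.999, 0.0], [0.001, 0.0, -1.0]]
contact_force: [-3.7, -1.0, 1.7]
finger_gap: 0.0501
grip_force: 1.3
```

nudge_tcp([
  [-0.0013,0,0,0,0,0,0.05],
  [-0.0027,0,0,0,0,0,0.05],
  [-0.004,0,0,0,0,0,0.05],
  [-0.004,0,0,0,0,0,0.05],
])

```text
time: 18.58
position: [0.602, -0.2042, 0.0361]
ee_rot: [[-0.999, 0.045, -0.003], [0.045, 0.999, 0.001], [0.003, 0.0, -1.0]]
contact_force: [-9.9, -3.5, 3.8]
finger_gap: 0.0502
grip_force: 5.0
```

To row units: -0.14 m / 0.75 = -0.1867, -0.08 m / 0.75 = -0.1067.

nudge_tcp([
  [-0.0027,0,0,0,0,0,0.05],
  [-0.0027,0,0,0,0,0,0.05],
  [0,0,0,0,0,0,0.05],
  [0.0013,0,0,0,0,0,0.05],
  [0.0027,0,0,0,0,0,0.05],
  [0.0053,0,0,0,0,0,0.05],
  [0.0107,0,0,0,0,0,0.05],
  [0.02,0,0,0,0,0,0.05],
  [0.0533,0,0,0,0,0,0.05],
  [0.1067,0,0,0,0,0,0.05],
  [0.1067,0,-0.0533,0,0,0,0.05],
  [0.1067,0,-0.1067,0,0,0,0.05],
  [0.1067,0,-0.1867,0,0,0,0.05],
  [0.1067,0,-0.1867,0,0,0,0.05],
  [0.1067,0,-0.1867,0,0,0,0.05],
])

```text
time: 19.83
position: [0.5244, -0.201, 0.1807]
ee_rot: [[-0.999, 0.045, 0.007], [0.045, 0.999, -0.003], [-0.007, -0.003, -1.0]]
contact_force: [0.6, -0.4, -0.2]
finger_gap: 0.0501
grip_force: 0.0
```

```bash
python3 -c "
from h import *
go(.4195,-.328,.15,-14.2)"
```

```text
shift [ 0.0993 -0.1315  0.0305] rot [  0.23   0.44 101.64] pos [ 0.5244 -0.201   0.1807] q [ -28.   27.  103.    0.   50. -115.] gap 0.0501 t 19.8333
```

To row units: -0.1315 m / 0.75 = -0.1753, 0.0993 m / 0.75 = 0.1324, 101.65 degrees / 180 = 0.5647.

nudge_tcp([
  [0.1324,-0.1753,0.0333,0,0,0.5647,0.05],
  [0.1324,-0.1753,0.0333,0,0,0.5647,0.05],
  [0.1324,-0.1753,0.0333,0,0,0.5647,0.05],
  [0.1324,-0.1753,0.0333,0,0,0.5647,0.05],
  [0.1324,-0.1753,0.0333,0,0,0.5647,0.05],
  [0.1324,-0.1753,0.0333,0,0,0.5647,0.05],
  [0.1324,-0.1753,0.0333,0,0,0.5647,0.05],
  [0.1324,-0.1753,0.0333,0,0,0.5647,0.05],
  [0.1324,-0.1753,0.0333,0,0,0.5647,0.05],
  [0.1324,-0.1753,0.0333,0,0,0.5647,0.05],
  [0.1324,-0.1753,0.0333,0,0,0.5647,0.05],
  [0.1324,-0.1753,0.0333,0,0,0.5647,0.05],
  [0.1324,-0.1753,0.0333,0,0,0.5647,0.05],
  [0.1324,-0.1753,0.0333,0,0,0.5647,0.05],
  [0.1324,-0.1753,0.0333,0,0,0.5647,0.05],
  [0.1324,-0.1753,0.0333,0,0,0.5647,0.05],
  [0.1324,-0.1753,0.0333,0,0,0.5647,0.05],
])

```text
time: 21.25
position: [0.4181, -0.3271, 0.1508]
ee_rot: [[0.242, 0.97, -0.0], [0.97, -0.242, 0.001], [0.0, -0.001, -1.0]]
contact_force: [0.9, 1.4, 0.5]
finger_gap: 0.0502
grip_force: 0.0
```

```bash
python3 -c "
from h import *
go(.4195,-.328,.077,-14.2);snap('top','t3');snap('scene','s3')
a=cv2.imread('pics/t3.png')[110:260,175:475];b=cv2.imread('pics/s3.png')[150:290,190:450]
cv2.imwrite('pics/t3c.png',np.vstack([cv2.resize(a,(600,300),interpolation=2),cv2.resize(b,(600,300),interpolation=2)]))"
```

```text
shift [-0.0006  0.0016  0.0738] rot [-0.03 -0.03  0.2 ] pos [ 0.4181 -0.3271  0.1508] q [-45.  27. 108.   0.  45. -31.] gap 0.0502 t 21.25
```

View pics/t3c.png

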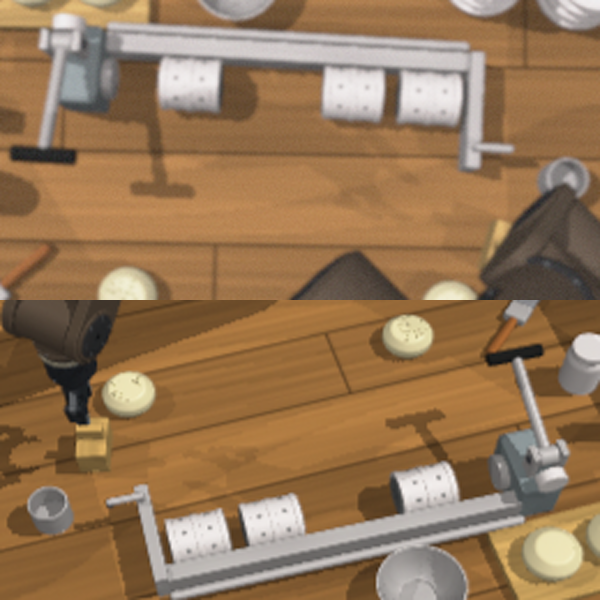

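All three moulds are at the rail and the gripper is above the block. I lower, grip and lift a little.

The rows are not in the units I measure in: shifts go in shares of 0.75 m and turns go in shares of 180 degrees. I convert before sending: 0.0735 m / 0.75 = 0.098, 0.06 m / 0.75 = 0.08.

```bash
python3 -c "
import cv2,numpy as np
a=cv2.imread('pics/scene0.png').astype(int);b=cv2.imread('pics/s3.png').astype(int)
print(abs(a-b)[218:231,222:238].max(2))"
```

```text
[[ 7 12 13 12 12 11 12 12 12 11 12 13 13 12  9  8]
 [ 7 13 12 12 11 12 12 12 11 12 12 12 12 13  8  8]
 [ 7 12 12 12 12 12 11 11 11 12 11 13 13 12  9  8]
 [ 7 12 12 11 11 12 12 11 11 11 12 13 13 11  8  7]
 [ 7 11 12 10 11 11 11 10 10  9 10 11 10 10  9  9]
 [ 7  9  8  8  8  8  8  9  8  6  8  8  8  8  8  8]
 [ 6  6  7  6  7  8  7  6  8  7  6  7  6  6  8  8]
 [ 5  8  7  7  7  8  6  7  7  7  6  7  8  6  7  8]
 [ 6  5  8  7  6  8  7  7  8  7  7  7  7  7  9  8]
 [ 6  6  6  7  7  7  7  6  7  7  7  6  7  7  9  9]
 [ 5  7  7  6  7  6  7  6  8  7  7  6  7  7  6  8]
 [ 7  7  7  7  8  7  7  7  8  9  9  7  7  7  7  6]
 [ 6  6  6  7  7  6  7  6  9  8  8  9  8  9  8  8]]
```

nudge_tcp([
  [0,0.0021,0.04,0,0,0,0.05],
  [0,0.0021,0.08,0,0,0,0.05],
  [0,0.0021,0.098,0,0,0,0.05],
  [0,0.0021,0.098,0,0,0,0.05],
  [0,0.0021,0.098,0,0,0,0.03],
  [0,0.0021,0.098,0,0,0,0.005],
  [0,0.0021,0.098,0,0,0,0.005],
  [0,0.0021,0.098,0,0,0,0.005],
  [0,0.0021,0.098,0,0,0,0.005],
  [0,0.0021,0.098,0,0,0,0.005],
  [0,0.0021,0.098,0,0,0,0.005],
  [0,0.0021,0.098,0,0,0,0.005],
])

```text
time: 22.35
position: [0.4205, -0.3282, 0.0787]
ee_rot: [[0.245, 0.969, 0.002], [0.969, -0.245, -0.002], [-0.001, 0.002, -1.0]]
contact_force: [2.4, 0.6, 7.6]
finger_gap: 0.0146
grip_force: 62.2
```

To row units: -0.025 m / 0.75 = -0.0333, -0.02 m / 0.75 = -0.0267.

nudge_tcp([
  [0,0,-0.0133,0,0,0,0.005],
  [0,0,-0.0267,0,0,0,0.005],
  [0,0,-0.0333,0,0,0,0.005],
  [0,0,-0.0333,0,0,0,0.005],
  [0,0,-0.0333,0,0,0,0.005],
])

```text
time: 22.77
position: [0.4199, -0.3277, 0.1031]
ee_rot: [[0.245, 0.969, 0.001], [0.969, -0.245, -0.0], [-0.0, 0.001, -1.0]]
contact_force: [-0.3, 0.2, -3.0]
finger_gap: 0.0149
grip_force: 60.9
```

```bash
python3 -c "
from h import *
go(.46,-.25,.103,-2.55); w=p2w(-.2,.232); go(*w,.103,-2.55)"
```

```text
shift [0.0852 0.0198 0.0001] rot [  0.04   0.02 -11.66] pos [ 0.4199 -0.3277  0.1031] q [-45.  32. 110.   0.  38. -31.] gap 0.0149 t 22.7667
shift [ 5.676e-01 -4.540e-02 -1.000e-04] rot [  0.04   0.02 -11.66] pos [ 0.4199 -0.3277  0.1031] q [-45.  32. 110.   0.  38. -31.] gap 0.0149 t 22.7667
```

To row units: 0.5676 m / 0.75 = 0.7568, 0.03 m / 0.75 = 0.04, -11.66 degrees / 180 = -0.0648.

nudge_tcp([
  [0.04,0.0093,0,0,0,-0.0167,0.005],
  [0.08,0.0187,0,0,0,-0.0333,0.005],
  [0.1133,0.0267,0,0,0,-0.05,0.005],
  [0.1533,0.0213,0,0,0,-0.0648,0.005],
  [0.2,0.016,0,0,0,-0.0648,0.005],
  [0.24,0.0107,0,0,0,-0.0648,0.005],
  [0.28,0.0053,0,0,0,-0.0648,0.005],
  [0.32,0,0,0,0,-0.0648,0.005],
  [0.36,-0.0053,0,0,0,-0.0648,0.005],
  [0.4,-0.0107,0,0,0,-0.0648,0.005],
  [0.44,-0.016,0,0,0,-0.0648,0.005],
  [0.48,-0.0213,0,0,0,-0.0648,0.005],
  [0.52,-0.0267,0,0,0,-0.0648,0.005],
  [0.56,-0.032,0,0,0,-0.0648,0.005],
  [0.6,-0.0373,0,0,0,-0.0648,0.005],
  [0.64,-0.0427,0,0,0,-0.0648,0.005],
  [0.68,-0.048,0,0,0,-0.0648,0.005],
  [0.72,-0.0547,0,0,0,-0.0648,0.005],
  [0.7568,-0.0605,0,0,0,-0.0648,0.005],
  [0.7568,-0.0605,0,0,0,-0.0648,0.005],
])

```text
time: 24.43
position: [0.5153, 0.2376, 0.1023]
ee_rot: [[0.042, 0.999, 0.001], [0.999, -0.042, 0.001], [0.001, 0.001, -1.0]]
contact_force: [-0.1, -0.7, -1.7]
finger_gap: 0.0155
grip_force: 38.0
```

```bash
python3 -c "
from h import *
w=p2w(-.2,.232); go(*w,.103,-2.55); snap('top','t4');snap('scene','s4')
a=cv2.imread('pics/t4.png')[110:230,175:335];b=cv2.imread('pics/s4.png')[150:250,330:460]
cv2.imwrite('pics/t4c.png',np.hstack([cv2.resize(a,(400,300),interpolation=2),cv2.resize(b,(390,300),interpolation=2)]))"
```

```text
shift [-0.004   0.0001 -0.0007] rot [ 0.04 -0.05  0.17] pos [0.5153 0.2376 0.1023] q [ 18.  34. 105.   0.  41.  20.] gap 0.0155 t 24.4333
```

View pics/t4c.png

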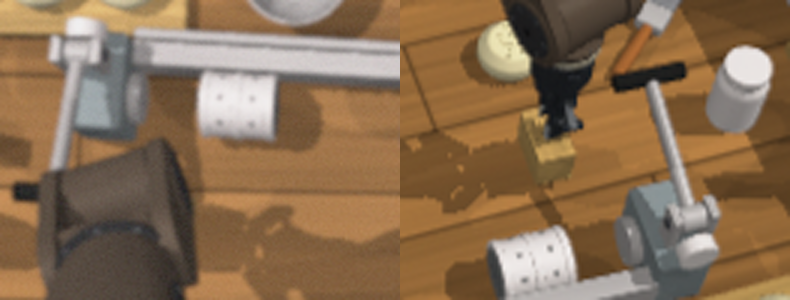

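The block is held by its rib, with the hand just short of the lever. The grip force dipped, so I wait and check it.

nudge_tcp([
  [0,0,0,0,0,0,0.005],
  [0,0,0,0,0,0,0.005],
  [0,0,0,0,0,0,0.005],
])

```text
time: 24.78
position: [0.5153, 0.2327, 0.1027]
ee_rot: [[0.046, 0.999, -0.0], [0.999, -0.046, -0.0], [-0.0, -0.0, -1.0]]
contact_force: [-0.1, -0.3, -2.1]
finger_gap: 0.0148
grip_force: 64.3
```

```bash
python3 -c "
from h import *
np.set_printoptions(precision=4,suppress=True)
w=p2w(-.042,.232); go(*w,.103,-2.55); snap('scene','s5')
im=cv2.imread('pics/s5.png'); cv2.imwrite('pics/s5c.png',cv2.resize(im[175:225,355:405],(600,600),interpolation=2))"
```

```text
shift [ 0.0012  0.1579 -0.0004] rot [-0.02  0.   -0.08] pos [0.5153 0.2327 0.1027] q [ 18.  34. 105.   0.  41.  20.] gap 0.0148 t 24.7833
```

View pics/s5c.png

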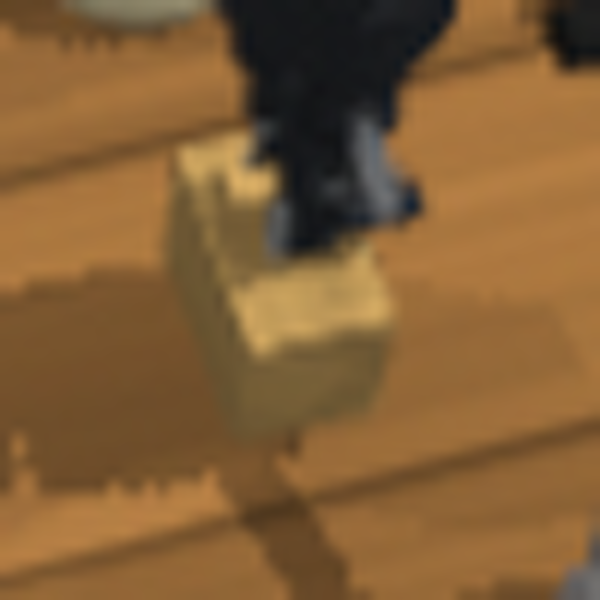

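```bash
python3 - <<'E'
from h import *
np.set_printoptions(precision=4,suppress=True)
uv=np.array([(260,355),(390,310),(375,405),(240,430)])/12+[355,175]
o,d=ray('scene',uv)
s=np.array(env.read_state()['position'])
n=np.r_[X,0]; c=n@np.r_[s[:2],0]+.04
P=o+d*((c-d*0@n-o@n)/(d@n))[:,None]
Q=np.c_[w2p(P),P[:,2]]; print(Q, w2p([s]),s[2])
E
```

```text
[[-0.1599  0.2121  0.0803]
 [-0.1599  0.2539  0.0908]
 [-0.1599  0.2564  0.0322]
 [-0.1599  0.2103  0.0352]] [[-0.1999  0.2311]] 0.10273004939255523
```

To row units: 0.158 m / 0.75 = 0.2107, 0.01 m / 0.75 = 0.0133.

nudge_tcp([
  [0.008,0.0133,0,0,0,0,0.005],
  [0.0149,0.04,0,0,0,0,0.005],
  [0.0149,0.0667,0,0,0,0,0.005],
  [0.0149,0.0933,0,0,0,0,0.005],
  [0.0149,0.12,0,0,0,0,0.005],
  [0.0149,0.1467,0,0,0,0,0.005],
  [0.0149,0.1733,0,0,0,0,0.005],
  [0.0149,0.2,0,0,0,0,0.005],
  [0.0149,0.2107,0,0,0,0,0.005],
  [0.0149,0.2107,0,0,0,0,0.005],
  [0.0149,0.2107,0,0,0,0,0.005],
  [0.0149,0.2107,0.0133,0,0,0,0.005],
  [0.0149,0.2107,0.0227,0,0,0,0.005],
  [0.0149,0.2107,0.0227,0,0,0,0.005],
])

```text
time: 26.0
position: [0.6722, 0.2377, 0.0836]
ee_rot: [[0.044, 0.999, -0.003], [0.999, -0.044, -0.001], [-0.001, -0.003, -1.0]]
contact_force: [0.1, -0.4, -3.7]
finger_gap: 0.0147
grip_force: 64.3
```

nudge_tcp([
  [0,0,0.004,0,0,0,0.005],
  [0,0,0.008,0,0,0,0.005],
  [0,0,0.008,0,0,0,0.005],
])

```text
time: 26.25
position: [0.6733, 0.2378, 0.0791]
ee_rot: [[0.044, 0.999, -0.001], [0.999, -0.044, -0.0], [-0.0, -0.001, -1.0]]
contact_force: [-0.2, 1.2, -2.8]
finger_gap: 0.0149
grip_force: 64.3
```

```bash
python3 -c "
from h import *
print(w2p([env.read_state()['position']]));w=p2w(-.042,.254); go(*w,.08,-2.55)"
```

```text
[[-0.04226336  0.24318025]]
shift [ 0.0108  0.0003 -0.0009] rot [-0.03  0.01  0.  ] pos [0.6733 0.2378 0.0791] q [14. 45. 83.  0. 52. 17.] gap 0.0149 t 26.25
```

nudge_tcp([
  [0,0,0.0013,0,0,0,0.005],
  [0,0,0.0027,0,0,0,0.005],
  [0,0,0.0027,0,0,0,0.005],
])

```text
time: 26.5
position: [0.6738, 0.238, 0.0787]
ee_rot: [[0.044, 0.999, 0.001], [0.999, -0.044, 0.0], [0.0, 0.001, -1.0]]
contact_force: [-0.8, 0.8, 3.4]
finger_gap: 0.0147
grip_force: 65.4
```

nudge_tcp([
  [0.004,0,0,0,0,0,0.005],
  [0.008,0,0,0,0,0,0.005],
  [0.008,0,0,0,0,0,0.005],
])

```text
time: 26.75
position: [0.6743, 0.2439, 0.0786]
ee_rot: [[0.044, 0.999, 0.001], [0.999, -0.044, -0.0], [-0.0, 0.001, -1.0]]
contact_force: [-0.8, -1.5, 5.7]
finger_gap: 0.0147
grip_force: 65.7
```

nudge_tcp([
  [0.0013,0,0,0,0,0,0.005],
  [0.0027,0,0,0,0,0,0.005],
  [0.0027,0,0,0,0,0,0.005],
])

```text
time: 27.0
position: [0.6745, 0.2456, 0.0787]
ee_rot: [[0.044, 0.999, 0.001], [0.999, -0.044, -0.0], [-0.0, 0.001, -1.0]]
contact_force: [-0.2, -3.5, 6.3]
finger_gap: 0.0148
grip_force: 65.7
```

To row units: 0.002 m / 0.75 = 0.0027, 0.001 m / 0.75 = 0.0013.

nudge_tcp([
  [0.0013,0,0,0,0,0,0.005],
  [0.0027,0,0,0,0,0,0.005],
  [0.0027,0,0,0,0,0,0.005],
])

```text
time: 27.25
position: [0.6746, 0.2476, 0.0786]
ee_rot: [[0.044, 0.999, 0.001], [0.999, -0.044, -0.001], [-0.0, 0.001, -1.0]]
contact_force: [0.1, -3.4, 6.4]
finger_gap: 0.0146
grip_force: 65.7
```

nudge_tcp([
  [0.0013,0,0,0,0,0,0.005],
  [0.0027,0,0,0,0,0,0.005],
  [0.0027,0,0,0,0,0,0.005],
])

```text
time: 27.5
position: [0.6747, 0.2496, 0.0786]
ee_rot: [[0.044, 0.999, 0.001], [0.999, -0.044, -0.0], [-0.0, 0.001, -1.0]]
contact_force: [-0.8, -3.8, 6.2]
finger_gap: 0.0151
grip_force: 65.7
```

To row units: 0.002 m / 0.75 = 0.0027, 0.001 m / 0.75 = 0.0013.

nudge_tcp([
  [0.0013,0,0,0,0,0,0.005],
  [0.0027,0,0,0,0,0,0.005],
  [0.0027,0,0,0,0,0,0.005],
])

```text
time: 27.75
position: [0.6747, 0.2516, 0.0786]
ee_rot: [[0.044, 0.999, 0.001], [0.999, -0.044, -0.001], [-0.0, 0.001, -1.0]]
contact_force: [-0.0, -4.3, 5.9]
finger_gap: 0.0147
grip_force: 65.7
```

nudge_tcp([
  [0.0013,0,0,0,0,0,0.005],
  [0.002,0,0,0,0,0,0.005],
  [0.002,0,0,0,0,0,0.005],
])

```text
time: 28.0
position: [0.6748, 0.253, 0.0786]
ee_rot: [[0.044, 0.999, 0.001], [0.999, -0.044, -0.001], [-0.0, 0.001, -1.0]]
contact_force: [-1.1, -4.0, 5.5]
finger_gap: 0.0147
grip_force: 65.7
```

```bash
python3 -c "
from h import *
print(w2p([env.read_state()['position']]))
snap('scene','s6');im=cv2.imread('pics/s6.png'); cv2.imwrite('pics/s6c.png',cv2.resize(im[195:265,370:450],(640,560),interpolation=2))"
```

```text
[[-0.04142741  0.25841976]]
```

View pics/s6c.png

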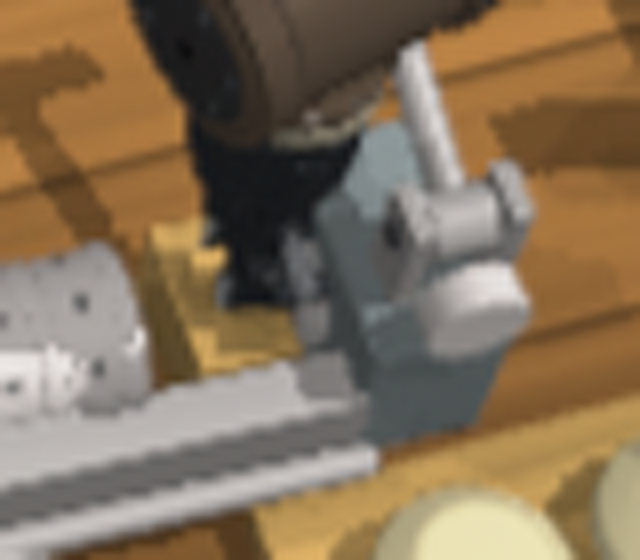

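The block is close to the ram plate, which shows at crop (300,300). I continue in small steps until I feel contact.

To row units: 0.0015 m / 0.75 = 0.002, 0.001 m / 0.75 = 0.0013.

nudge_tcp([
  [0.0013,0,0,0,0,0,0.005],
  [0.002,0,0,0,0,0,0.005],
  [0.002,0,0,0,0,0,0.005],
])

```text
time: 28.3
position: [0.6748, 0.2538, 0.0786]
ee_rot: [[0.044, 0.999, 0.001], [0.999, -0.044, -0.002], [-0.002, 0.001, -1.0]]
contact_force: [-0.4, -9.2, 6.9]
finger_gap: 0.0147
grip_force: 65.8
```

nudge_tcp([
  [0.0013,0,0,0,0,0,0.005],
  [0.002,0,0,0,0,0,0.005],
  [0.002,0,0,0,0,0,0.005],
])

```text
time: 28.55
position: [0.6749, 0.2538, 0.0786]
ee_rot: [[0.044, 0.999, 0.0], [0.999, -0.044, -0.003], [-0.003, 0.0, -1.0]]
contact_force: [-1.7, -17.2, 9.7]
finger_gap: 0.0148
grip_force: 66.1
```

To row units: -0.0022 m / 0.75 = -0.0029, -0.001 m / 0.75 = -0.0013.

nudge_tcp([
  [-0.0013,0,-0.0007,0,0,0,0.005],
  [-0.0029,0,-0.0013,0,0,0,0.005],
  [-0.0029,0,-0.0013,0,0,0,0.005],
  [-0.0029,0,-0.0013,0,0,0,0.02],
  [-0.0029,0,-0.0013,0,0,0,0.035],
  [-0.0029,0,-0.0013,0,0,0,0.045],
  [-0.0029,0,-0.0013,0,0,0,0.045],
  [-0.0029,0,-0.0013,0,0,0,0.045],
  [-0.0029,0,-0.0013,0,0,0,0.045],
])

```text
time: 29.3
position: [0.6743, 0.2543, 0.0787]
ee_rot: [[0.044, 0.999, 0.0], [0.999, -0.044, 0.0], [0.0, 0.0, -1.0]]
contact_force: [0.4, 0.7, 0.1]
finger_gap: 0.0449
grip_force: 0.0
```

nudge_tcp([
  [0,0,-0.0067,0,0,0,0.045],
  [0,0,-0.02,0,0,0,0.045],
  [0,0,-0.04,0,0,0,0.045],
  [0,0,-0.08,0,0,0,0.045],
  [0,0,-0.1333,0,0,0,0.045],
  [0,0,-0.1867,0,0,0,0.045],
  [0,0,-0.2267,0,0,0,0.045],
  [0,0,-0.2267,0,0,0,0.045],
])

```text
time: 29.97
position: [0.676, 0.2546, 0.2576]
ee_rot: [[0.044, 0.999, 0.011], [0.999, -0.044, 0.003], [0.004, 0.011, -1.0]]
contact_force: [0.7, -0.4, 0.6]
finger_gap: 0.0448
grip_force: 0.0
```

```bash
python3 -c "
from h import *
go(.5273,-.4205,.25,-2.55)
w=p2w(-.2,0); go(*w,.25,-2.55)"
```

```text
shift [-0.6811 -0.1186  0.0038] rot [ 0.64 -0.21  0.  ] pos [0.676  0.2546 0.2576] q [15. 36. 73.  0. 71. 18.] gap 0.0448 t 29.9667
shift [-0.2601 -0.1598  0.0049] rot [ 0.64 -0.21  0.  ] pos [0.676  0.2546 0.2576] q [15. 36. 73.  0. 71. 18.] gap 0.0448 t 29.9667
```

To row units: -0.68 m / 0.75 = -0.9067, -0.117 m / 0.75 = -0.156.

nudge_tcp([
  [-0.9067,-0.156,0.004,0,0,0,0.085],
  [-0.9067,-0.156,0.004,0,0,0,0.085],
  [-0.9067,-0.156,0.004,0,0,0,0.085],
  [-0.9067,-0.156,0.004,0,0,0,0.085],
  [-0.9067,-0.156,0.004,0,0,0,0.085],
  [-0.9067,-0.156,0.004,0,0,0,0.085],
  [-0.9067,-0.156,0.004,0,0,0,0.085],
  [-0.9067,-0.156,0.004,0,0,0,0.085],
  [-0.9067,-0.156,0.004,0,0,0,0.085],
  [-0.9067,-0.156,0.004,0,0,0,0.085],
  [-0.9067,-0.156,0.004,0,0,0,0.085],
  [-0.9067,-0.156,0.004,0,0,0,0.085],
  [-0.9067,-0.156,0.004,0,0,0,0.085],
  [-0.9067,-0.156,0.004,0,0,0,0.085],
  [-0.9067,-0.156,0.004,0,0,0,0.085],
  [-0.9067,-0.156,0.004,0,0,0,0.085],
  [-0.9067,-0.156,0.004,0,0,0,0.085],
  [-0.9067,-0.156,0.004,0,0,0,0.085],
  [-0.9067,-0.156,0.004,0,0,0,0.085],
  [-0.9067,-0.156,0.004,0,0,0,0.085],
])

```text
time: 31.63
position: [0.5272, -0.4194, 0.246]
ee_rot: [[0.045, 0.999, 0.0], [0.999, -0.045, 0.0], [0.0, 0.0, -1.0]]
contact_force: [-0.1, 0.4, -0.0]
finger_gap: 0.0849
grip_force: 0.0
```

```bash
python3 - <<'E'
from h import *
go(.529,-.4205,.04,-2.55); snap('top','t7');snap('scene','s7')
a=cv2.imread('pics/t7.png')[110:230,175:335];b=cv2.imread('pics/s7.png')
cv2.imwrite('pics/t7c.png',np.hstack([cv2.resize(a,(400,300),interpolation=2),cv2.resize(b[190:280,180:280],(330,300),interpolation=2)]))
# ellipse of the cup rim in scene vs. before
for f in('scene0','s7'):
    im=cv2.imread(f'pics/{f}.png');h=cv2.cvtColor(im,cv2.COLOR_BGR2HSV)
    m=((h[...,1]<60)&(h[...,2]>60)).astype(np.uint8); m[:,:195]=0;m[:,232:]=0;m[:225]=0;m[265:]=0
    ys,xs=np.nonzero(m); print(f,len(xs),xs.min(),xs.max(),ys.min(),ys.max(),xs.mean(),ys.mean())
E
```

```text
shift [-0.001   0.0018  0.206 ] rot [ 0.01 -0.01 -0.  ] pos [ 0.5272 -0.4194  0.246 ] q [-44.  32.  82.   0.  66. -42.] gap 0.0849 t 31.6333
scene0 333 202 221 237 258 211.3033033033033 247.60660660660662
s7 336 202 221 226 258 211.2470238095238 247.42261904761904
```

View pics/t7c.png

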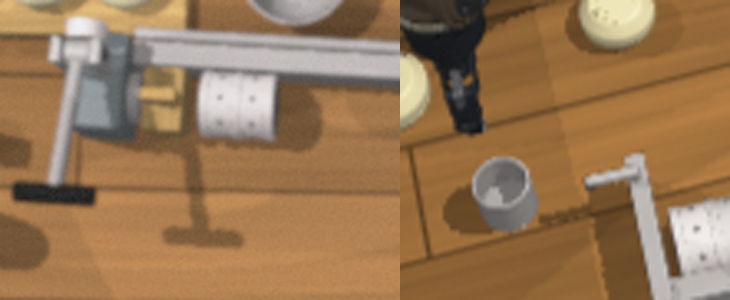

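The block stands square against the ram plate, beside mould 1. The cup has not moved, and I grip it now.

To row units: 0.209 m / 0.75 = 0.2787, 0.19 m / 0.75 = 0.2533.

nudge_tcp([
  [-0.0013,0.0024,0.0533,0,0,0,0.085],
  [-0.0013,0.0024,0.1067,0,0,0,0.085],
  [-0.0013,0.0024,0.16,0,0,0,0.085],
  [-0.0013,0.0024,0.2133,0,0,0,0.085],
  [-0.0013,0.0024,0.2533,0,0,0,0.085],
  [-0.0013,0.0024,0.2787,0,0,0,0.085],
  [-0.0013,0.0024,0.2787,0,0,0,0.085],
  [-0.0013,0.0024,0.2787,0,0,0,0.085],
])

```text
time: 32.4
position: [0.5294, -0.4201, 0.0366]
ee_rot: [[0.043, 0.999, -0.001], [0.999, -0.043, 0.001], [0.001, -0.001, -1.0]]
contact_force: [-0.1, 0.3, -0.1]
finger_gap: 0.0846
grip_force: 0.0
```

nudge_tcp([
  [0,0,0,0,0,0,0.075],
  [0,0,0,0,0,0,0.055],
  [0,0,0,0,0,0,0.05],
  [0,0,0,0,0,0,0.05],
  [0,0,0,0,0,0,0.05],
  [0,0,0,0,0,0,0.05],
])

```text
time: 32.9
position: [0.5299, -0.4216, 0.0393]
ee_rot: [[0.044, 0.999, 0.003], [0.999, -0.044, -0.002], [-0.002, 0.003, -1.0]]
contact_force: [0.6, 0.8, 5.9]
finger_gap: 0.0613
grip_force: 66.0
```

nudge_tcp([
  [0,0,-0.0027,0,0,0,0.05],
  [0,0,-0.0053,0,0,0,0.05],
  [0,0,-0.0053,0,0,0,0.05],
])

```text
time: 33.15
position: [0.5292, -0.4213, 0.0418]
ee_rot: [[0.045, 0.999, 0.001], [0.999, -0.045, -0.001], [-0.001, 0.001, -1.0]]
contact_force: [-0.6, -0.8, -1.2]
finger_gap: 0.0614
grip_force: 65.3
```

```bash
python3 -c "
from h import *
go(.5715,-.332,.04,-2.55)"
```

```text
shift [0.0911 0.0383 0.0017] rot [ 0.06  0.05 -0.  ] pos [ 0.5292 -0.4213  0.0418] q [-44.  45.  90.   0.  44. -42.] gap 0.0614 t 33.15
```

To row units: 0.091 m / 0.75 = 0.1213, 0.0383 m / 0.75 = 0.0511.

nudge_tcp([
  [0,0.02,0,0,0,0,0.05],
  [0,0.04,0,0,0,0,0.05],
  [0,0.0511,0,0,0,0,0.05],
  [0.0107,0.0511,0,0,0,0,0.05],
  [0.024,0.0511,0,0,0,0,0.05],
  [0.0373,0.0511,0,0,0,0,0.05],
  [0.0507,0.0511,0,0,0,0,0.05],
  [0.064,0.0511,0,0,0,0,0.05],
  [0.0773,0.0511,0,0,0,0,0.05],
  [0.0907,0.0511,0,0,0,0,0.05],
  [0.104,0.0511,0,0,0,0,0.05],
  [0.1147,0.0511,0,0,0,0,0.05],
  [0.1213,0.0511,0,0,0,0,0.05],
  [0.1213,0.0511,0,0,0,0,0.05],
  [0.1213,0.0511,0,0,0,0,0.05],
])

```text
time: 34.4
position: [0.5714, -0.3319, 0.0407]
ee_rot: [[0.044, 0.999, 0.0], [0.999, -0.044, -0.0], [-0.0, 0.0, -1.0]]
contact_force: [-0.5, 0.1, -1.4]
finger_gap: 0.0614
grip_force: 65.6
```

```bash
python3 -c "
from h import *
go(.5715,-.332,.04,-2.55)"
```

```text
shift [-0.0001  0.0001  0.0007] rot [0.01 0.01 0.02] pos [ 0.5714 -0.3319  0.0407] q [-36.  44.  93.   0.  43. -33.] gap 0.0614 t 34.4
```

To row units: 0.002 m / 0.75 = 0.0027, 0.001 m / 0.75 = 0.0013.

nudge_tcp([
  [0,0,0.0013,0,0,0,0.05],
  [0,0,0.0027,0,0,0,0.05],
  [0,0,0.0027,0,0,0,0.05],
])

```text
time: 34.65
position: [0.5713, -0.3324, 0.0393]
ee_rot: [[0.045, 0.999, 0.001], [0.999, -0.045, -0.0], [-0.0, 0.001, -1.0]]
contact_force: [-1.8, 2.2, 6.0]
finger_gap: 0.0618
grip_force: 66.2
```

nudge_tcp([
  [0,0,0,0,0,0,0.065],
  [0,0,0,0,0,0,0.075],
  [0,0,0,0,0,0,0.085],
  [0,0,0,0,0,0,0.085],
  [0,0,0,0,0,0,0.085],
  [0,0,0,0,0,0,0.085],
])

```text
time: 35.15
position: [0.5712, -0.3319, 0.0386]
ee_rot: [[0.045, 0.999, -0.0], [0.999, -0.045, 0.0], [0.0, -0.0, -1.0]]
contact_force: [-1.2, -1.1, 0.4]
finger_gap: 0.0849
grip_force: 0.0
```

nudge_tcp([
  [0,0,-0.0133,0,0,0,0.085],
  [0,0,-0.04,0,0,0,0.085],
  [0,0,-0.08,0,0,0,0.085],
  [0,0,-0.1333,0,0,0,0.085],
  [0,0,-0.1867,0,0,0,0.085],
  [0,0,-0.24,0,0,0,0.085],
  [0,0,-0.28,0,0,0,0.085],
  [0,0,-0.28,0,0,0,0.085],
])

```text
time: 35.82
position: [0.5726, -0.3328, 0.2567]
ee_rot: [[0.044, 0.999, 0.009], [0.999, -0.044, -0.006], [-0.006, 0.009, -1.0]]
contact_force: [0.3, 0.5, 1.5]
finger_gap: 0.0851
grip_force: 0.0
```

```bash
python3 -c "
from h import *
w=p2w(-.1832,.3442); go(*w,.26,-2.55)"
```

```text
shift [ 0.6755 -0.0656 -0.0079] rot [0.53 0.34 0.01] pos [ 0.5726 -0.3328  0.2567] q [-36.  30.  83.   0.  66. -33.] gap 0.0851 t 35.8167
```

To row units: 0.6755 m / 0.75 = 0.9007, -0.0656 m / 0.75 = -0.0875.

nudge_tcp([
  [0.9007,-0.0875,0,0,0,0,0.085],
  [0.9007,-0.0875,0,0,0,0,0.085],
  [0.9007,-0.0875,0,0,0,0,0.085],
  [0.9007,-0.0875,0,0,0,0,0],
  [0.9007,-0.0875,0,0,0,0,0],
  [0.9007,-0.0875,0,0,0,0,0],
  [0.9007,-0.0875,0,0,0,0,0],
  [0.9007,-0.0875,0,0,0,0,0],
  [0.9007,-0.0875,0,0,0,0,0],
  [0.9007,-0.0875,0,0,0,0,0],
  [0.9007,-0.0875,0,0,0,0,0],
  [0.9007,-0.0875,0,0,0,0,0],
  [0.9007,-0.0875,0,0,0,0,0],
  [0.9007,-0.0875,0,0,0,0,0],
  [0.9007,-0.0875,0,0,0,0,0],
  [0.9007,-0.0875,0,0,0,0,0],
  [0.9007,-0.0875,0,0,0,0,0],
  [0.9007,-0.0875,0,0,0,0,0],
  [0.9007,-0.0875,0,0,0,0,0],
  [0.9007,-0.0875,0,0,0,0,0],
])

```text
time: 37.48
position: [0.5358, 0.3447, 0.2487]
ee_rot: [[0.045, 0.999, -0.0], [0.999, -0.045, -0.0], [-0.0, -0.0, -1.0]]
contact_force: [-0.8, 0.4, -0.5]
finger_gap: 0.0001
grip_force: 0.0
```

```bash
python3 - <<'E'
from h import *
np.set_printoptions(precision=4,suppress=True)
w=p2w(-.185,.3442); go(*w,.222,-2.55); snap('top','t8');snap('scene','s8')
a=cv2.imread('pics/t8.png');b=cv2.imread('pics/s8.png')
cv2.imwrite('pics/t8c.png',np.hstack([cv2.resize(a[130:230,385:475],(360,400),interpolation=2),cv2.resize(b[200:300,190:300],(440,400),interpolation=2)]))
# cup rim: grey mask near expected
print('expected cup rim px', proj('top',[[.5715,-.332,.06]]),proj('scene',[[.5715,-.332,.06]]))
E
```

```text
shift [ 0.0004 -0.0006  0.0267] rot [-0.02  0.02 -0.04] pos [0.5358 0.3447 0.2487] q [27. 29. 87. -0. 64. 29.] gap 0.0001 t 37.4833
expected cup rim px [[429.3179 184.699 ]] [[236.7068 248.059 ]]
```

View pics/t8c.png

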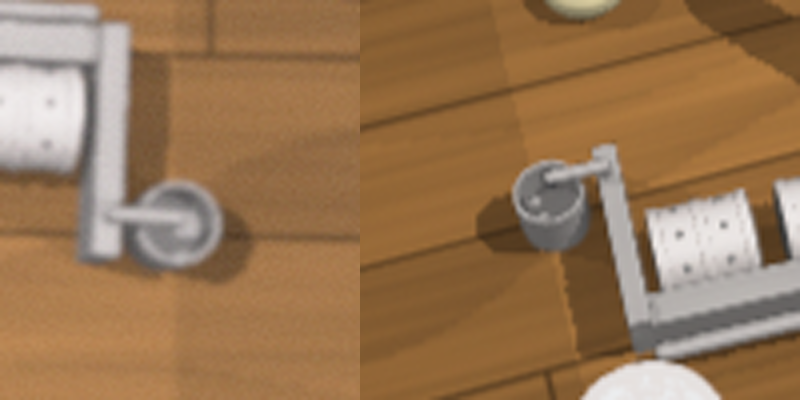

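```bash
python3 - <<'E'
from h import *
np.set_printoptions(precision=4,suppress=True)
print('spout',onz('top',[(433.75,184.25)],.085),onz('scene',[(236.25,244.5)],.085))
print('cup',onz('top',[(429.5,186.25)],.06),onz('scene',[(237.25,248.75)],.06))
E
```

```text
spout [[ 0.5699 -0.3395  0.085 ]] [[ 0.5704 -0.3301  0.085 ]]
cup [[ 0.5667 -0.3325  0.06  ]] [[ 0.5748 -0.3307  0.06  ]]
```

Cup rim is centred under the spout mouth to within about 3 mm (top crop 178,225 against spout end 195,217 before parallax). First stroke.

To row units: 0.141 m / 0.75 = 0.188, 0.139 m / 0.75 = 0.1853.

nudge_tcp([
  [0,0,0.0333,0,0,0,0],
  [0,0,0.0453,0,0,0,0],
  [0,-0.0013,0.0547,0,0,0,0],
  [0,-0.0027,0.064,0,0,0,0],
  [0,-0.004,0.0733,0,0,0,0],
  [0,-0.0053,0.0827,0,0,0,0],
  [0,-0.0067,0.092,0,0,0,0],
  [0,-0.0067,0.1013,0,0,0,0],
  [0,-0.0067,0.1107,0,0,0,0],
  [0,-0.0067,0.12,0,0,0,0],
  [0,-0.0067,0.1293,0,0,0,0],
  [0,-0.0067,0.1387,0,0,0,0],
  [0,-0.0053,0.148,0,0,0,0],
  [0,-0.004,0.1573,0,0,0,0],
  [0,-0.0027,0.1667,0,0,0,0],
  [0,-0.0013,0.1747,0,0,0,0],
  [0,0,0.1813,0,0,0,0],
  [0,0,0.1853,0,0,0,0],
  [0,0,0.188,0,0,0,0],
  [0,0,0.188,0,0,0,0],
])

```text
time: 39.25
position: [0.5361, 0.3453, 0.1094]
ee_rot: [[0.045, 0.999, 0.001], [0.999, -0.045, 0.001], [0.001, 0.001, -1.0]]
contact_force: [-5.8, -1.4, 15.4]
finger_gap: -0.0001
grip_force: 7.6
```

nudge_tcp([
  [0,0,0.0013,0,0,0,0],
  [0,0,0.0027,0,0,0,0],
  [0,0,0.0027,0,0,0,0],
])

```text
time: 39.5
position: [0.5362, 0.3454, 0.1089]
ee_rot: [[0.045, 0.999, 0.002], [0.999, -0.045, 0.001], [0.001, 0.002, -1.0]]
contact_force: [-9.0, -3.8, 28.5]
finger_gap: -0.0
grip_force: 14.2
```

To row units: -0.125 m / 0.75 = -0.1667, -0.112 m / 0.75 = -0.1493.

nudge_tcp([
  [0,0,0,0,0,0,0],
  [0,0,-0.0107,0,0,0,0],
  [0,-0.0027,-0.0227,0,0,0,0],
  [0,-0.004,-0.0347,0,0,0,0],
  [0,-0.0053,-0.0467,0,0,0,0],
  [0,-0.0067,-0.0587,0,0,0,0],
  [0,-0.0067,-0.0707,0,0,0,0],
  [0,-0.0067,-0.0827,0,0,0,0],
  [0,-0.0053,-0.0947,0,0,0,0],
  [0,-0.004,-0.1067,0,0,0,0],
  [0,-0.0027,-0.12,0,0,0,0],
  [0,0,-0.1333,0,0,0,0],
  [0,0,-0.1493,0,0,0,0],
  [0,0,-0.1667,0,0,0,0],
  [0,0,-0.1667,0,0,0,0],
  [0,0,-0.1667,0,0,0,0],
  [0,0,-0.1667,0,0,0,0],
  [0,0,-0.1667,0,0,0,0],
  [0,0,-0.1667,0,0,0,0],
  [0,0,-0.1667,0,0,0,0],
])

```text
time: 41.17
position: [0.5356, 0.3458, 0.2301]
ee_rot: [[0.045, 0.999, -0.001], [0.999, -0.045, -0.0], [-0.0, -0.001, -1.0]]
contact_force: [0.5, -0.3, 0.3]
finger_gap: -0.0001
grip_force: 0.0
```

```bash
python3 - <<'E'
from h import *
a=cv2.imread('pics/scene0.png').astype(int);b=snap('scene','s9')[:,:,::-1].astype(int)
for i,r in((0,a),(1,b)):
    m=(r.max(2)<45)[165:185,398:430]; ys,xs=np.nonzero(m); print(len(xs),xs.mean()+398,ys.mean()+165)
    g=r.mean(2)[190:208,408:432]; print(g.argmax(1)[::3]+408)
E
```

```text
110 412.5272727272727 175.1727272727273
[418 419 420 421 422 423]
164 413.9329268292683 173.03048780487805
[418 419 420 421 422 423]
```

Lever arm pixels match the start picture, so it is fully back up. Stroke 2.

To row units: 0.125 m / 0.75 = 0.1667, -0.003 m / 0.75 = -0.004.

```bash
cat /dev/null
```

nudge_tcp([
  [0,0,0.0107,0,0,0,0],
  [0,0,0.0213,0,0,0,0],
  [0,-0.0013,0.0307,0,0,0,0],
  [0,-0.0027,0.04,0,0,0,0],
  [0,-0.004,0.0493,0,0,0,0],
  [0,-0.0053,0.0587,0,0,0,0],
  [0,-0.0067,0.068,0,0,0,0],
  [0,-0.0067,0.0773,0,0,0,0],
  [0,-0.0067,0.0867,0,0,0,0],
  [0,-0.0067,0.096,0,0,0,0],
  [0,-0.0067,0.1053,0,0,0,0],
  [0,-0.0067,0.1147,0,0,0,0],
  [0,-0.0053,0.124,0,0,0,0],
  [0,-0.004,0.1333,0,0,0,0],
  [0,-0.0027,0.1427,0,0,0,0],
  [0,-0.0013,0.1507,0,0,0,0],
  [0,0,0.1573,0,0,0,0],
  [0,0,0.1627,0,0,0,0],
  [0,0,0.1667,0,0,0,0],
  [0,0,0.1667,0,0,0,0],
])

```text
time: 42.88
position: [0.5357, 0.346, 0.1086]
ee_rot: [[0.044, 0.999, 0.002], [0.999, -0.044, 0.001], [0.001, 0.002, -1.0]]
contact_force: [-11.6, -5.7, 36.1]
finger_gap: -0.0002
grip_force: 18.0
```

nudge_tcp([
  [0,0,0,0,0,0,0],
  [0,0,-0.0107,0,0,0,0],
  [0,-0.0027,-0.0227,0,0,0,0],
  [0,-0.004,-0.0347,0,0,0,0],
  [0,-0.0053,-0.0467,0,0,0,0],
  [0,-0.0067,-0.0587,0,0,0,0],
  [0,-0.0067,-0.0707,0,0,0,0],
  [0,-0.0067,-0.0827,0,0,0,0],
  [0,-0.0053,-0.0947,0,0,0,0],
  [0,-0.004,-0.1067,0,0,0,0],
  [0,-0.0027,-0.12,0,0,0,0],
  [0,0,-0.1333,0,0,0,0],
  [0,0,-0.1493,0,0,0,0],
  [0,0,-0.1667,0,0,0,0],
  [0,0,-0.1667,0,0,0,0],
  [0,0,-0.1667,0,0,0,0],
  [0,0,-0.1667,0,0,0,0],
  [0,0,-0.1667,0,0,0,0],
  [0,0,-0.1667,0,0,0,0],
  [0,0,-0.1667,0,0,0,0],
])

```text
time: 44.55
position: [0.5356, 0.3458, 0.2301]
ee_rot: [[0.045, 0.999, -0.001], [0.999, -0.045, -0.0], [-0.0, -0.001, -1.0]]
contact_force: [0.1, 0.1, 0.2]
finger_gap: 0.0
grip_force: 0.0
```

To row units: 0.125 m / 0.75 = 0.1667, 0.122 m / 0.75 = 0.1627.

nudge_tcp([
  [0,0,0.0107,0,0,0,0],
  [0,0,0.0213,0,0,0,0],
  [0,-0.0013,0.0307,0,0,0,0],
  [0,-0.0027,0.04,0,0,0,0],
  [0,-0.004,0.0493,0,0,0,0],
  [0,-0.0053,0.0587,0,0,0,0],
  [0,-0.0067,0.068,0,0,0,0],
  [0,-0.0067,0.0773,0,0,0,0],
  [0,-0.0067,0.0867,0,0,0,0],
  [0,-0.0067,0.096,0,0,0,0],
  [0,-0.0067,0.1053,0,0,0,0],
  [0,-0.0067,0.1147,0,0,0,0],
  [0,-0.0053,0.124,0,0,0,0],
  [0,-0.004,0.1333,0,0,0,0],
  [0,-0.0027,0.1427,0,0,0,0],
  [0,-0.0013,0.1507,0,0,0,0],
  [0,0,0.1573,0,0,0,0],
  [0,0,0.1627,0,0,0,0],
  [0,0,0.1667,0,0,0,0],
  [0,0,0.1667,0,0,0,0],
])

```text
time: 46.22
position: [0.5357, 0.346, 0.1085]
ee_rot: [[0.044, 0.999, 0.001], [0.999, -0.044, 0.001], [0.001, 0.001, -1.0]]
contact_force: [-12.1, -4.9, 36.0]
finger_gap: 0.0002
grip_force: 18.1
```

nudge_tcp([
  [0,0,0,0,0,0,0],
  [0,0,-0.0107,0,0,0,0],
  [0,-0.0027,-0.0227,0,0,0,0],
  [0,-0.004,-0.0347,0,0,0,0],
  [0,-0.0053,-0.0467,0,0,0,0],
  [0,-0.0067,-0.0587,0,0,0,0],
  [0,-0.0067,-0.0707,0,0,0,0],
  [0,-0.0067,-0.0827,0,0,0,0],
  [0,-0.0053,-0.0947,0,0,0,0],
  [0,-0.004,-0.1067,0,0,0,0],
  [0,-0.0027,-0.12,0,0,0,0],
  [0,0,-0.1333,0,0,0,0],
  [0,0,-0.1493,0,0,0,0],
  [0,0,-0.1667,0,0,0,0],
  [0,0,-0.1667,0,0,0,0],
  [0,0,-0.1667,0,0,0,0],
  [0,0,-0.1667,0,0,0,0],
  [0,0,-0.1667,0,0,0,0],
  [0,0,-0.1667,0,0,0,0],
  [0,0,-0.1667,0,0,0,0],
])

```text
time: 47.88
position: [0.5356, 0.3458, 0.2301]
ee_rot: [[0.045, 0.999, -0.001], [0.999, -0.045, -0.0], [-0.0, -0.001, -1.0]]
contact_force: [-0.5, 0.3, -0.3]
finger_gap: 0.0001
grip_force: 0.0
```

```bash
cat > chk.py <<'E'
from h import *
import sys
b=snap('scene',sys.argv[1]);b=b[:,:,::-1].astype(int);t=snap('top',sys.argv[1]+'t')[:,:,::-1].astype(int)
a=cv2.imread('pics/s8.png').astype(int);c=cv2.imread('pics/t8.png').astype(int);t7=cv2.imread('pics/t7.png').astype(int);s7=cv2.imread('pics/s7.png').astype(int)
f=lambda p,q,r:int(((abs(p-q).max(2))[r[0]:r[1],r[2]:r[3]]>40).sum())
print('cup scene',f(a,b,(230,270,215,260)),'cup top',f(c,t,(170,205,410,450)),'moulds+block scene',f(s7,b,(195,265,240,405)),'vs s8',f(a,b,(195,265,240,405)),'block top vs t7',f(t7,t,(135,170,225,260)),'moulds top',f(t7,t,(130,175,240,412)))
E
python3 chk.py k1
```

```text
cup scene 0 cup top 0 moulds+block scene 1741 vs s8 171 block top vs t7 0 moulds top 0
```

To row units: 0.124 m / 0.75 = 0.1653, 0.122 m / 0.75 = 0.1627.

nudge_tcp([
  [0,0,0.0107,0,0,0,0],
  [0,0,0.0213,0,0,0,0],
  [0,-0.0013,0.0307,0,0,0,0],
  [0,-0.0027,0.04,0,0,0,0],
  [0,-0.004,0.0493,0,0,0,0],
  [0,-0.0053,0.0587,0,0,0,0],
  [0,-0.0067,0.068,0,0,0,0],
  [0,-0.0067,0.0773,0,0,0,0],
  [0,-0.0067,0.0867,0,0,0,0],
  [0,-0.0067,0.096,0,0,0,0],
  [0,-0.0067,0.1053,0,0,0,0],
  [0,-0.0067,0.1147,0,0,0,0],
  [0,-0.0053,0.124,0,0,0,0],
  [0,-0.004,0.1333,0,0,0,0],
  [0,-0.0027,0.1427,0,0,0,0],
  [0,-0.0013,0.1507,0,0,0,0],
  [0,0,0.1573,0,0,0,0],
  [0,0,0.1627,0,0,0,0],
  [0,0,0.1653,0,0,0,0],
  [0,0,0.1653,0,0,0,0],
])

```text
time: 49.65
position: [0.5356, 0.346, 0.1088]
ee_rot: [[0.044, 0.999, 0.001], [0.999, -0.044, 0.001], [0.001, 0.001, -1.0]]
contact_force: [-9.8, -3.6, 28.2]
finger_gap: 0.0001
grip_force: 14.5
```

To row units: -0.17 m / 0.75 = -0.2267, -0.16 m / 0.75 = -0.2133.

nudge_tcp([
  [0,0,0,0,0,0,0],
  [0,0,-0.0107,0,0,0,0],
  [0,-0.0027,-0.0227,0,0,0,0],
  [0,-0.004,-0.0347,0,0,0,0],
  [0,-0.0053,-0.0467,0,0,0,0],
  [0,-0.0067,-0.0587,0,0,0,0],
  [0,-0.0067,-0.0707,0,0,0,0],
  [0,-0.0067,-0.0827,0,0,0,0],
  [0,-0.0053,-0.0947,0,0,0,0],
  [0,-0.004,-0.1067,0,0,0,0],
  [0,-0.0027,-0.12,0,0,0,0],
  [0,0,-0.1333,0,0,0,0],
  [0,0,-0.1493,0,0,0,0],
  [0,0,-0.1733,0,0,0,0],
  [0,0,-0.2133,0,0,0,0],
  [0,-0.04,-0.2267,0,0,0,0],
  [0,-0.08,-0.2267,0,0,0,0],
  [0,-0.12,-0.2267,0,0,0,0],
  [0,-0.12,-0.2267,0,0,0,0],
  [0,-0.12,-0.2267,0,0,0,0],
])

```text
time: 51.32
position: [0.4446, 0.35, 0.2773]
ee_rot: [[0.043, 0.999, -0.0], [0.999, -0.043, -0.0], [-0.0, -0.0, -1.0]]
contact_force: [-0.4, 0.6, -0.2]
finger_gap: 0.0002
grip_force: 0.0
```

nudge_tcp([
  [0,0,0,0,0,0,0],
  [0,0,0,0,0,0,0],
  [0,0,0,0,0,0,0],
  [0,0,0,0,0,0,0],
  [0,0,0,0,0,0,0],
  [0,0,0,0,0,0,0],
  [0,0,0,0,0,0,0],
  [0,0,0,0,0,0,0],
  [0,0,0,0,0,0,0],
  [0,0,0,0,0,0,0],
])

```text
time: 52.15
position: [0.4458, 0.3499, 0.2767]
ee_rot: [[0.045, 0.999, 0.0], [0.999, -0.045, 0.0], [0.0, 0.0, -1.0]]
contact_force: [0.1, -0.0, 0.7]
finger_gap: -0.0003
grip_force: 0.0
```

```bash
python3 chk.py k2; python3 - <<'E'
from h import *
a=cv2.imread('pics/top0.png').astype(int);b=cv2.imread('pics/k2t.png').astype(int)
a2=cv2.imread('pics/scene0.png').astype(int);b2=cv2.imread('pics/k2.png').astype(int)
f=lambda p,q,r:int(((abs(p-q).max(2))[r[0]:r[1],r[2]:r[3]]>40).sum())
print('ch1',f(a,b,(248,282,384,416)),'ch3',f(a,b,(238,275,472,510)),'jar scene',f(a2,b2,(164,195,432,455)),'brush scene',f(a2,b2,(140,165,405,430)),'ch2 scene',f(a2,b2,(155,182,355,380)),'lever scene',f(a2,b2,(168,238,400,440)))
E
```

```text
cup scene 0 cup top 0 moulds+block scene 417 vs s8 1453 block top vs t7 0 moulds top 0
ch1 0 ch3 0 jar scene 0 brush scene 48 ch2 scene 0 lever scene 30
```

```bash
python3 - <<'E'
from h import *
np.set_printoptions(precision=4,suppress=True)
im=cv2.imread('pics/k2t.png'); hsv=cv2.cvtColor(im,cv2.COLOR_BGR2HSV)
# lower (robot-side) silhouette edge of each mould, and left/right
for c0,c1 in((254,287),(336,368),(373,406)):
    g=im.mean(2); L=[]
    for c in range(c0+3,c1-3,2):
        col=g[145:185,c]; d=np.diff(col); k=d[5:].argmin()+5; 
        w=-d[k-2:k+3]; L.append((c,145+k+.5+(w*np.arange(-2,3)).sum()/w.sum()))
    L=np.array(L); P=w2p(onz('top',L,.05)); a,b=np.polyfit(P[:,1],P[:,0],1)
    print('mould y',P[:,1].mean(),'near edge x',np.median(P[:,0]),'spread',P[:,0].std(),'slope deg',np.degrees(a))
E
```

```text
mould y 0.16285313206708224 near edge x -0.08252417063019163 spread 0.005762134773085559 slope deg 2.6510151251585246
mould y -0.08920168105541912 near edge x -0.08219300052608805 spread 0.0011096359832317444 slope deg 1.8878967409217071
mould y -0.2068822689324897 near edge x -0.0821097841585472 spread 0.0008903928333429552 slope deg 1.0218970986804599
```

```bash
python3 - <<'E'
from h import *
from scipy.stats import theilslopes
np.set_printoptions(precision=2,suppress=True)
for f in('k2t','t7'):
  im=cv2.GaussianBlur(cv2.imread(f'pics/{f}.png'),(0,0),.7); s=im[...,0].astype(float)
  for c0,c1 in((254,287),(336,368),(373,406)):
    L=[]
    for c in range(c0+2,c1-2):
        col=s[145:185,c]; i=np.nonzero(col>125)[0].max(); L.append((c,145+i+(col[i]-125)/(col[i]-col[i+1])))
    L=np.array(L); P=w2p(onz('top',L,.05)); t=theilslopes(P[:,0],P[:,1])
    print(f,'slope',np.degrees(t[0]),np.degrees(t[2:]),np.median(P[:,0])*1e3, P[::4,0]*1e3)
# scene: far/top silhouette ends: mould end-line direction (top generator ends) via minAreaRect vs rail
im=cv2.imread('pics/t7.png');h=cv2.cvtColor(im,cv2.COLOR_BGR2HSV)
m=((h[...,1]<45)&(h[...,2]>140)).astype(np.uint8)
E
```

```text
k2t slope -0.5137166809870825 [-0.86 -0.16] -82.2515228822914 [-82.7  -82.19 -82.23 -83.23 -82.18 -81.89 -82.25 -64.04]
k2t slope 0.16837923910651548 [-0.65  0.56] -82.11417912751132 [-83.08 -81.77 -81.73 -83.52 -82.24 -82.01 -83.6 ]
k2t slope 0.017839565570453724 [-0.73  0.29] -81.55286614500311 [-83.03 -81.45 -81.42 -82.69 -81.48 -81.39 -82.3  -78.63]
t7 slope -0.025505985351451054 [-0.65  0.66] -80.67120776015689 [-80.67 -80.52 -80.44 -82.09 -80.1  -80.16 -81.51 -49.9 ]
t7 slope 0.05948961474598922 [-1.02  0.56] -82.0841046221096 [-82.86 -81.57 -81.66 -83.42 -82.23 -81.81 -83.09]
t7 slope 1.0977600793165116 [0.11 1.76] -81.39406321360573 [-81.72 -80.36 -80.11 -82.17 -81.47 -81.38 -82.46 -78.39]
```

All three moulds are square and against the rail, and the block, cup and lever are in place.

```bash
python3 -c "
from rig import env, optics, job_done
print(job_done())"
```

```text
the job is handed in; nothing more can be done
None
```

The job is handed in: all three moulds rest square against the rail, the block stands against the ram plate, the cup is under the spout to within about 3 mm, and the lever was pumped four full strokes and is back up. The run took about 52 s of the 208 s, and no verdict came back.

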